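Refit the hinge pin of a clamp jig

TASK

Refit the hinge pin that couples the draw bar to the clamp jig: take the pin from its slanted stand, stand it in the hole of the upper knuckle and let go of it there, resting on the bar's eye. Then slide the bar in by its post until you feel the pin drop into the eye, and take the pin again to press it down past the spring ball until its head sits flush on the upper knuckle. Leave the things lying around alone.

Things in the scene. Friction and masses are not known exactly. Their poses are not given: they have to be found in the camera images.
- clamp_jig: Grey steel clamp jig fixed to the table. Origin: on the vertical pin axis at table height; z up, y along the draw bar towards its post. Base plate 78 x 176 x 5 mm. Two fixed knuckles, x = -18 to 18, y = -40 to 18 mm, with coaxial upright holes 12 mm wide: lower knuckle z = 5 to 44, upper z = 62 to 80 mm. The bar's guide, 36 mm wide, fills y = 34 to 68, up to z = 64 mm.
- knuckle_mouth (a point): Centre of the upper knuckle's hole at its top face, 80 mm above the table; z up along the hole.
- eye_level (a point): Fixed point on the hole axis, 60 mm above the table: top face of the draw bar's aluminium eye, 14 mm thick (z = 46 to 60 mm) with a 14 mm hole, which runs between the knuckles. At the start the bar is drawn out towards +y by an unreported 8 to 18 mm, so the solid eye blocks the way of the pin here. The bar can be pushed in up to 10 mm past alignment.
- bar_line (a point): Fixed jig point (does not move with the bar) 82 mm above the table, 88 mm along y from the pin axis: where the middle of the bar's upright post will be once the eye is lined up. Post: round, steel, 14 mm wide, z = 60 to 104 mm; it starts 8 to 18 mm farther out along y. The bar (24 mm wide, top z = 60 mm) slides along y only, takes about 2 N to move and stays where left.
- ball_level (a point): Fixed point on the hole axis in the lower knuckle, 40 mm above the table. A little below, 34 to 40 mm above the table, a hidden spring ball stops the tip of a falling pin; pressing on past it to home takes a push of about 3 to 8 N with the pin in line with the hole, up to 20 N if it is held crooked. The holes leave 1 mm of play all round, so a pin left standing leans by a few degrees.
- pin_stand: Grey block on a 80 x 56 x 5 mm plate, fixed to the table, with a blind socket slanted 45 degrees that stores the pin. Origin: centre of the block at table height; x is the horizontal direction towards which the pin leans. The socket's slanted block is 26 mm thick (its square hole 12 mm wide, 22 mm deep), so 52 mm of shank stands out.
- hinge_pin: Plain steel hinge pin, 88 mm long, 60 g: shank 10 mm diameter and 74 mm long with a tapered nose (5 mm wide at the tip, full diameter after 5 mm), then a round head 20 mm diameter and 14 mm thick. Origin: the tip; z points along the pin from tip to head. Starts in the slanted socket, head up, leaning 45 degrees.
- pin_tip (a point): Centre of the pin's tip; z points along the pin to the head.
- pin_shoulder (a point): Centre of the underside of the pin's head, 74 mm from the tip; it rests on the upper knuckle when the pin is home.
- calculator: Dark pocket calculator, 125 x 68 x 17 mm, lying flat; a bystander to leave alone. Origin: under its middle on the table; z up.
- device_box: Flat white cardboard box, 138 x 54 x 15 mm, lying; a bystander to leave alone. Origin: under its middle on the table; z up.
- screwdriver_red: Small screwdriver with red handle, 158 mm long, lying; a bystander to leave alone. Origin: under its middle on the table; z up.
Not all that is in view belongs to the job. What is shaped like the hinge_pin but blue or green is not meant.

How it is judged:
On the way, in this order (a step that is already met when the one before it is completed fails the run):
1. the pin stands in the upper knuckle, let go, resting on the eye of the bar (tip 57 to 65 mm above the jig's underside) (z of pin_tip in the frame of clamp_jig between 0.057 and 0.065 m and horizontal distance between pin_tip and clamp_jig below 0.005 m and contact force between the fingers and hinge_pin below 0.1 N and linear speed of hinge_pin below 0.03 m/s), for 0.2 s.
2. the bar's eye is lined up and the pin has dropped through it (tip lower than 47 mm above the jig's underside) (z of pin_tip in the frame of clamp_jig between -0.01 and 0.047 m and horizontal distance between pin_tip and clamp_jig below 0.005 m), for 0.1 s.
At the end, for the whole second after the job is handed in: The pin stands through both knuckles and the eye of the bar, its head down on the upper knuckle (underside of the head within 2.5 mm of the knuckle's top face, tip within 3.5 mm of the hole axis, pin parallel to the hole within 8 degrees), at rest and released (z of pin_shoulder in the frame of clamp_jig between 0.077 and 0.0825 m and horizontal distance between pin_tip and clamp_jig below 0.0035 m and angle between the z axis of hinge_pin and the z axis of clamp_jig, either way round below 0.14 rad and linear speed of hinge_pin below 0.02 m/s and contact force between the fingers and hinge_pin below 0.1 N); the robot touches nothing.
It fails at once if the calculator is moved more than 25 mm (distance of calculator from where it was at the start of the episode above 0.025 m).
It fails at once if the flat white box is moved more than 25 mm (distance of device_box from where it was at the start of the episode above 0.025 m).
It fails at once if the red-handled screwdriver is moved more than 25 mm (distance of screwdriver_red from where it was at the start of the episode above 0.025 m).
It also fails if it takes over 67 s, if anything falls off the work surface, if the arm or the gripper's body presses on something with over 40 N, if the wrist force passes 120 N, or if a joint passes its speed limit or range.

ROBOT

A 6-joint arm with a two-finger parallel gripper is mounted at the origin on a cart in front of the work surface, level with it; the furniture and walls round the work are solid. World frame = base frame: x ahead of the robot, y to its left, z up, the work surface at z = 0. Lengths are in m, angles in rad, forces in N, time in s.
With the tool pointing down it reaches from about 0.375 to 0.9 m from the base axis. Payload 3.1 kg.
Tool frame: the origin (TCP) lies between the finger pads; the fingertips stand 11 mm ahead of it and the grasp point (between the pads) lies 8 mm behind it; z points along the fingers, y is the direction in which the jaws open and shut (so a half turn about z gives the same grasp; the last joint's range is limited). The gripper opens to 85 mm and grips with 20 to 120 N. Pads are 22 mm wide; open, the fingers measure 114 mm over their backs; the gripper's body (76 mm by 85 mm) begins 54 mm behind the grasp point. The pads swing forward as they close: fully open they stand 13 mm farther back than shut.
Start: joints at [-1.333, 0.527, 1.433, -0, 1.181, -0.178], TCP at [0.253, -0.571, 0.242] pointing down, gripper open.
Joint ranges: [-3.08, 3.08], [-0.75, 2.2], [0.22, 2.44], [-1.43, 4.57], [0, 2.65], [-2.85, 2.85]. Speed limits (rad/s): [2.79, 2.79, 3.14, 3.14, 3.14, 3.14].

INTERFACE

Orientations are given as a unit quaternion [x, y, z, w].
In Python, from station import manip gives the robot as it stands. The module is installed in compiled form; this text tells all that it offers.
- The arm moves only by the tool arm_command, never from a script. Its argument "rows" is a list of rows, each a list of 3 entries, a list of its own where there are three numbers: the shift along the world's x, y, z in mm, then the turn about the world's z in rad, then the closure, from -1 (fully open) to 1 (shut), so that 0 is half open. A call has 1 to 12 rows; each row shifts and turns the commanded pose from where the row before left it; what a row does not reach is not made up. A row lasts 1/8 s, in which the tool goes at most 62.5 mm and 10.7 degrees, less where a joint would pass 70% of its speed; a pose out of reach is approached as far as the arm can. A call with a gripper value outside its range is refused whole. The fingers move at their own pace and stop on an object; "squeeze" is the grip in N (left out, the last holds). Time passes only in rows, so rows that do not move let the fingers close. It gives the time, the measured TCP pose, the force and the opening at its end, in the units of the state.
- manip.sense(): the state, without advancing time (a new reading comes with each control period).
- manip.snapshot(name): name is "scene" or "top" or "wrist"; returns the picture (400x640x3 uint8, blue, green, red); there is no depth.
- manip.get_calibration(name): a dict with "fovy" (degrees; the focal length in pixels is half the picture's height over the tangent of half this angle, whatever the lens; pixels are square), "cx", "cy" (the principal point, pixels), "k1" (the pictures are not rectified: a ray, as slopes to the right and down, at radius r is drawn at 1 + k1 r^2 times it, then the intrinsics apply), "R" (3x3) and "t" (3): a world point X has camera coordinates R X + t. Camera axes: x right, y down, z forward; pixel columns grow to the right and rows downward; lengths in m; the calibration is good to about 2 mm. A picture is of the moment at which its call begins: read the wrist's pose just before it. get_calibration takes no time and is no camera call; for the wrist camera it gives the pose at the moment of the call.
- manip.sign_off(): hands the job in, once; it reports no verdict.
The state is a dict: "t": time; "q": joint angles; "qd": joint speeds; "tau": joint torques, N m; "tcp_pos": TCP position; "tool_rot": TCP orientation; "force": force on the tool from outside, world axes, zero at the start; "ft_torque": the same for the moment, N m; "finger_gap": opening from 0.0 (shut) to 1.0 (fully open).
Only numpy, scipy, OpenCV 4.12 (cv2) and the standard library are available. Lean on these libraries where they do the work, as an engineer would, in place of code of your own. Each camera call takes 0.05 s, during which the arm holds its last target.

## Working session

There is one attempt and no reset: what is moved stays moved. The work goes in short steps, Python scripts to look and compute and a tool call to move; the robot and the scene stay as the last step left them, time stands still between calls to the robot, and variables do not carry over. Pictures are saved under pics/ and viewed, and the job is handed in when it is done.

Besides the shell and the picture viewer there is one more tool, called after "Call:" by a JSON object that holds its "name" and its "arguments". arm_command: Moves the arm, as the interface text tells. Its arguments: {"type":"object","properties":{"rows":{"type":"array","items":{"type":"array"}},"squeeze":{"type":"number"}},"required":["rows"]}

```bash
mkdir -p pics
cat > h.py <<'E'
import numpy as np, cv2
from station import manip
def snap(cam,fn):
    c=manip.get_calibration(cam); im=manip.snapshot(cam); cv2.imwrite('pics/'+fn+'.png',im); 
    np.savez('pics/'+fn+'.npz',**{k:np.array(v) for k,v in c.items()}); return im,c
def cal(fn):
    d=np.load('pics/'+fn+'.npz'); return {k:d[k] for k in d}
def KD(c):
    f=200/np.tan(np.radians(float(c['fovy']))/2)
    return np.array([[f,0,float(c['cx'])],[0,f,float(c['cy'])],[0,0,1]]),np.array([float(c['k1']),0,0,0.])
def ray(c,uv):
    K,D=KD(c); p=cv2.undistortPoints(np.array([[uv]],float),K,D)[0,0]
    R=np.array(c['R']);t=np.array(c['t']); return -R.T@t, R.T@np.array([p[0],p[1],1.])
def onz(c,uv,z):
    o,d=ray(c,uv); return o+d*(z-o[2])/d[2]
def proj(c,X):
    K,D=KD(c); R=np.array(c['R']);t=np.array(c['t'])
    return cv2.projectPoints(np.atleast_2d(X).astype(float),cv2.Rodrigues(R)[0],t,K,D)[0][:,0]
def tri(obs):
    A=np.zeros((3,3));b=np.zeros(3)
    for c,uv in obs:
        o,d=ray(c,uv); d=d/np.linalg.norm(d); P=np.eye(3)-np.outer(d,d); A+=P;b+=P@o
    X=np.linalg.solve(A,b); return X
E
python3 - <<'E'
from h import *
for n in('scene','top','wrist'):
    im,c=snap(n,n+'0'); print(n,c['fovy'],c['k1'],-np.array(c['R']).T@c['t'])
print(manip.sense())
E
```

```text
scene 52.64642600814166 -0.08391912053051707 [-0.06861578 -0.30479372  0.69725142]
top 43.47521109392358 -0.03443622767851167 [ 0.45387339 -0.0101215   1.29445646]
wrist 71.01951107560092 0.009235892084631405 [ 0.32644774 -0.53828744  0.37316609]
{'t': 0.15, 'q': array([-1.33251609e+00,  5.28266914e-01,  1.43361776e+00,  2.06966843e-05,
        1.18142448e+00, -1.78476207e-01]), 'qd': array([ 0.0002043 , -0.00128029, -0.00384122, -0.00035132, -0.00133323,
        0.00316724]), 'tau': array([ 3.11777439e-04, -4.42742264e+01, -1.78274989e+01, -1.83047382e-04,
        5.63407171e-03, -8.20279695e-06]), 'tcp_pos': array([ 0.25291384, -0.57095006,  0.24154652]), 'tool_rot': array([ 9.78368158e-01,  2.06869548e-01, -1.60934461e-05, -8.58151119e-04]), 'force': array([ 1.01267304, -0.11100273,  0.10228234]), 'ft_torque': array([-0.02589412,  0.04910888, -0.00568395]), 'finger_gap': 0.9999749357183435}
```

View pics/scene0.png

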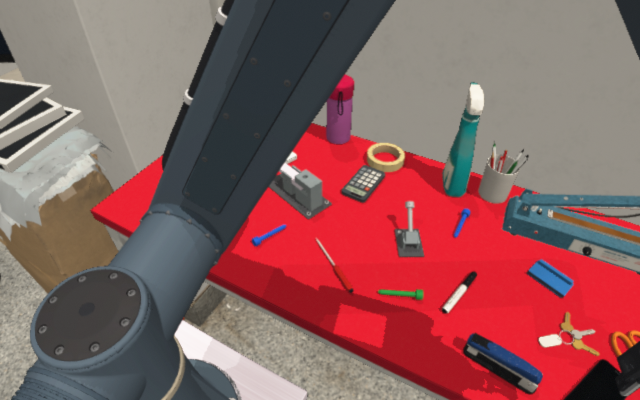

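View pics/top0.png

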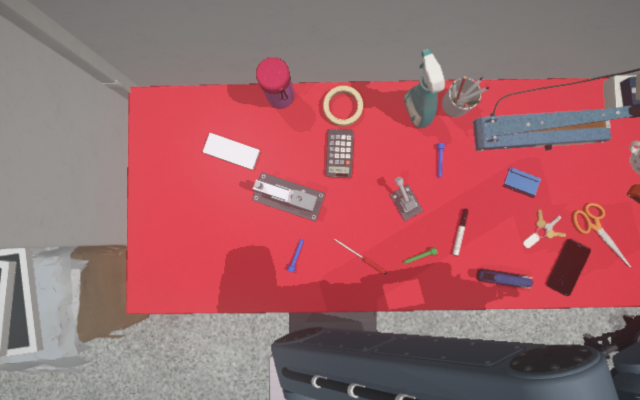

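View pics/wrist0.png

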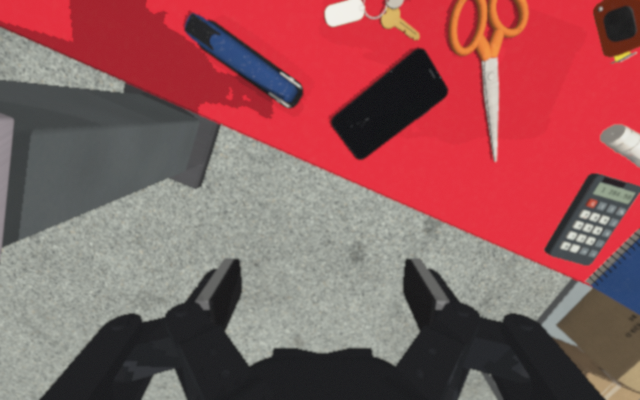

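Top view: jig near (288,195) with a long axis running slightly diagonal, stand near (405,203) with the grey pin leaning up-left, and green and blue decoys elsewhere. Next I'll enlarge these.

Run:
```python
from h import *
im=cv2.imread('pics/top0.png')
a=cv2.resize(im[160:235,235:335],None,fx=6,fy=6,interpolation=cv2.INTER_CUBIC)
b=cv2.resize(im[165:230,370:440],None,fx=6,fy=6,interpolation=cv2.INTER_CUBIC)
o=np.zeros((450,800,3),np.uint8); cv2.imwrite('pics/tA.png',a);cv2.imwrite('pics/tB.png',b)
c=cal('top0')
for uv in [(288,195),(405,203),(340,153),(231,150),(360,255)]: print(uv,onz(c,uv,0))
```

```text
(288, 195) [0.56176048 0.10455149 0.        ]
(405, 203) [ 0.53590421 -0.19764439  0.        ]
(340, 153) [ 0.66918249 -0.03216085  0.        ]
(231, 150) [0.68247151 0.25276531 0.        ]
(360, 255) [ 0.40411527 -0.07878489  0.        ]
```

View pics/tA.png

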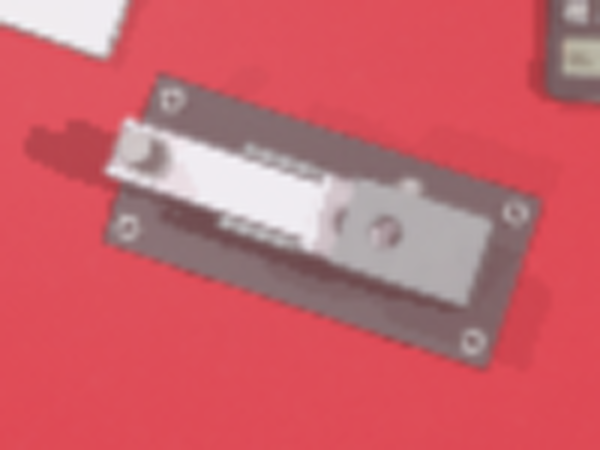

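View pics/tB.png

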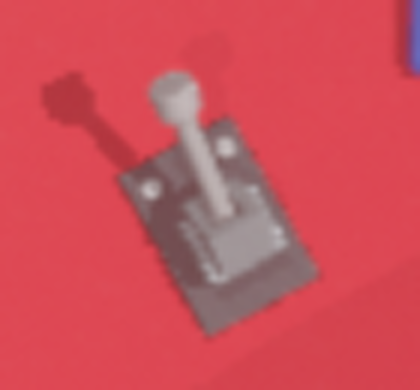

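Call:
{"name": "arm_command", "arguments": {"rows": [[[25, 44, 10], 0, -1], [[25, 44, 10], 0, -1], [[25, 44, 10], 0, -1], [[25, 44, 10], 0, -1], [[25, 44, 10], 0, -1], [[25, 44, 0], 0, -1], [[25, 44, 0], 0, -1], [[20, 40, 0], 0, -1], [[0, 0, 0], 0, -1]]}}

```text
t: 1.27
tcp_pos: [0.4485, -0.2205, 0.2921]
tool_rot: [0.978, 0.209, -0.0, -0.001]
force: [0.2, 0.1, -0.1]
finger_gap: 0.998
```

Run:
```python
from h import *
s=manip.sense(); print(s['t'],s['tcp_pos'],s['tool_rot'],s['q'])
im,c=snap('wrist','w1'); print(proj(c,[[.536,-.198,0],[.59,.1,0]]))
im,c=snap('scene','s1')
```

```text
1.275 [ 0.44854827 -0.22052663  0.29212538] [ 9.77866966e-01  2.09226515e-01 -1.86700470e-04 -6.54049212e-04] [-6.81196367e-01  2.97089001e-01  1.67683435e+00  5.76634854e-04
  1.16892192e+00  4.67806180e-01]
[[333.19849482 106.00051174]
 [130.73040547 -43.47699526]]
```

View pics/w1.png

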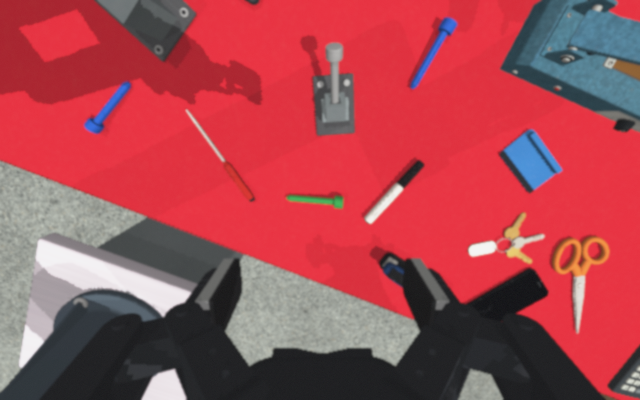

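View pics/s1.png

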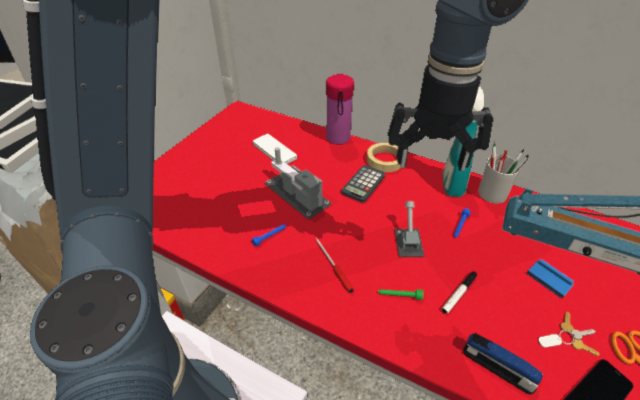

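The wrist view shows the stand at (335,103) with the pin head at (335,50). The scene view shows the jig in the clear at (300,190) and the pin head at (410,205). I'll zoom in on the head in all three views and on the jig.

Run:
```python
from h import *
w=cv2.imread('pics/w1.png');s=cv2.imread('pics/s1.png')
def crop(im,x,y,w,h,f): return cv2.resize(im[y:y+h,x:x+w],None,fx=f,fy=f,interpolation=cv2.INTER_CUBIC)
o=np.zeros((600,800,3),np.uint8)
A=crop(w,295,30,65,110,5); o[:550,:325]=A
B=crop(s,385,190,50,75,6); o[:450,330:630]=B
cv2.imwrite('pics/c1.png',o)
cv2.imwrite('pics/c2.png',crop(s,250,140,90,85,7)[:595])
```

```text
(no output)
```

View pics/c1.png

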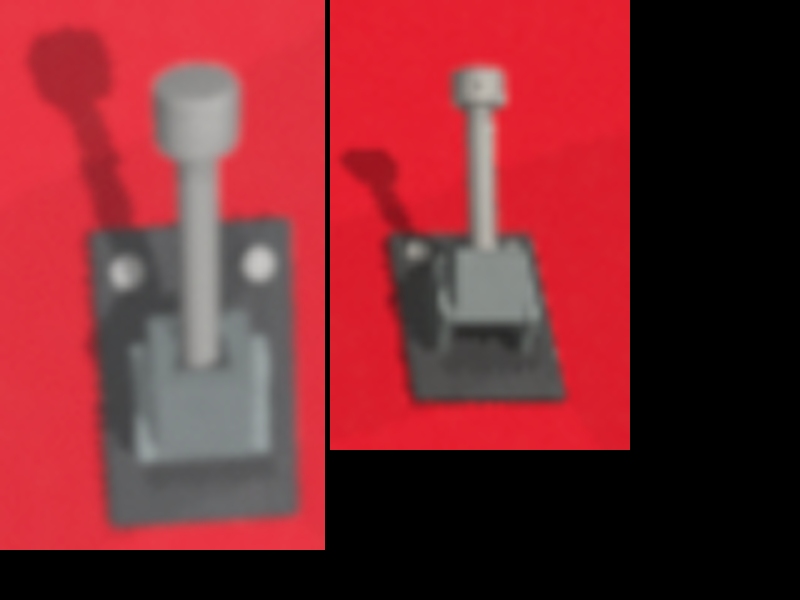

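View pics/c2.png

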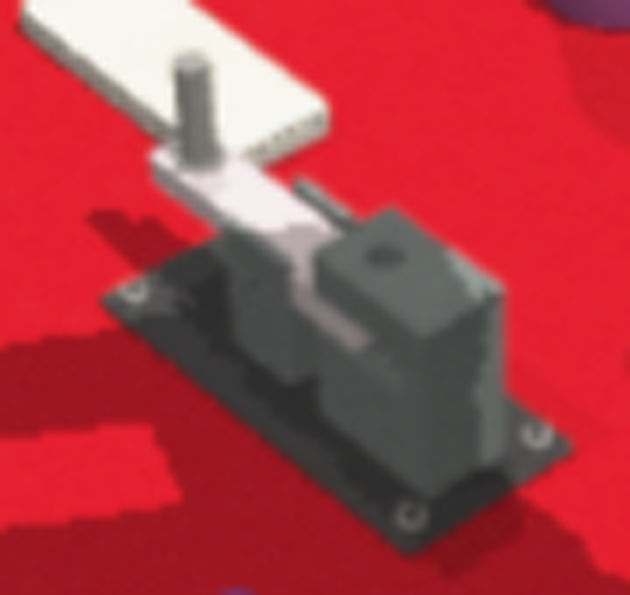

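Run:
```python
from h import *
w,s,t=cal('w1'),cal('s1'),cal('top0')
o=lambda x:np.array(x,float)
hw,hs,ht=(334.4,52.2),(409.9,204.5),(399.2,181.3)
for nm,obs in {'ws':[(w,hw),(s,hs)],'wt':[(w,hw),(t,ht)],'st':[(s,hs),(t,ht)],'all':[(w,hw),(s,hs),(t,ht)]}.items():
    print(nm,tri(obs))
H=tri([(w,hw),(s,hs),(t,ht)])
print([proj(c,H)[0]-u for c,u in((w,hw),(s,hs),(t,ht))])
# stand plate corners at z=5mm from wrist: 
P=np.array([onz(w,(295+x/5,30+y/5),.005) for x,y in [(92,235),(287,218),(298,515),(112,527)]])
print(P); print(P.mean(0)); print([np.linalg.norm(P[i]-P[i-1]) for i in range(4)])
ax=(P[0]+P[1]-P[2]-P[3])/2; print('lean az',np.degrees(np.arctan2(ax[1],ax[0])))
d=H-P.mean(0); print('head az',np.degrees(np.arctan2(d[1],d[0])),np.hypot(d[0],d[1]))
# jig
Pt=np.array([onz(t,(235+x/6,160+y/6),.005) for x,y in [(158,75),(541,200),(487,368),(105,242)]])
print('plate top',Pt,[np.linalg.norm(Pt[i]-Pt[i-1]) for i in range(4)],Pt.mean(0))
ps=[(c0,) for c0 in ()]
y=(Pt[0]+Pt[3]-Pt[1]-Pt[2])/2; print('jig y az',np.degrees(np.arctan2(y[1],y[0])))
print('hole top',onz(t,(235+386/6,160+232/6),.08),'hole scene',onz(s,(250+386/7,140+256/7),.08))
Ps=np.array([onz(s,(250+x/7,140+yy/7),.005) for x,yy in [(573,445),(412,552),(104,300)]]);print(Ps)
print('post', tri([(t,(235+137/6,160+148/6)),(s,(250+190/7,140+60/7))]))
```

```text
ws [ 0.58660029 -0.17394071  0.06639785]
wt [ 0.58431847 -0.17377988  0.07759599]
st [ 0.5851577  -0.17490203  0.06794128]
all [ 0.58567805 -0.17440184  0.06766635]
[array([0.54154268, 0.92020362]), array([-0.10149851, -0.13254494]), array([-0.26795195, -0.17788388])]
[[ 0.55857148 -0.15752305  0.005     ]
 [ 0.58413218 -0.2042505   0.005     ]
 [ 0.5150879  -0.24169743  0.005     ]
 [ 0.48992499 -0.19386097  0.005     ]]
[ 0.53692914 -0.19933299  0.005     ]
[np.float64(0.07767100669721687), np.float64(0.05326165407464106), np.float64(0.07854543405760048), np.float64(0.05405089365352906)]
lean az 28.185684874152788
head az 27.086097364058837 0.05475416322178474
plate top [[0.62108391 0.17278238 0.005     ]
 [0.56402216 0.00805363 0.005     ]
 [0.4921923  0.03232745 0.005     ]
 [0.54908453 0.19617183 0.005     ]] [np.float64(0.07570322156009529), np.float64(0.174331879404584), np.float64(0.07582049046642837), np.float64(0.17344078589804082)] [0.55659573 0.10233382 0.005     ]
jig y az 70.8727044148046
hole top [0.54568309 0.0699784  0.08      ] hole scene [0.54441821 0.07020956 0.08      ]
[[0.5625508  0.00771594 0.005     ]
 [0.49133454 0.03170212 0.005     ]
 [0.54786392 0.19486707 0.005     ]]
post [0.5787699  0.16778418 0.1042568 ]
```

Call:
{"name": "arm_command", "arguments": {"rows": [[[45, 15, -20], 0.067, -1], [[46, 16, -40], 0, -1], [[46, 16, -50], 0, -1], [[0, 0, -40], 0, -1], [[0, 0, -30], 0, -1], [[0, 0, 0], 0, -1]]}}

```text
t: 2.12
tcp_pos: [0.5778, -0.1789, 0.1151]
tool_rot: [0.971, 0.239, -0.002, -0.002]
force: [-0.0, 0.2, 0.2]
finger_gap: 1.001
```

Run:
```python
from h import *
s=manip.sense(); print(s['t'],s['tcp_pos'],s['tool_rot'])
im,c=snap('wrist','w2'); 
T=s['tcp_pos']; print(proj(c,[T,T+[0,0,.008],[.5855,-.174,.067]]))
```

```text
2.125 [ 0.57777886 -0.17894013  0.11505709] [ 0.97110374  0.23863641 -0.00248539 -0.00200236]
[[322.51201663 270.52278698]
 [322.45669335 279.00548841]
 [321.60632064 221.27593314]]
```

View pics/w2.png

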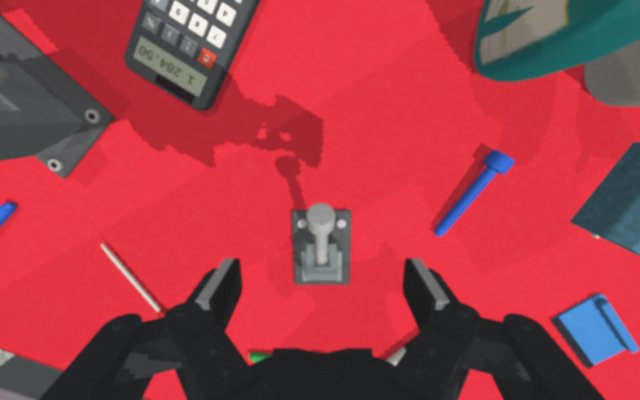

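Run:
```python
from h import *
im=cv2.imread('pics/w2.png'); cv2.imwrite('pics/c3.png',cv2.resize(im[195:290,280:365],None,fx=6,fy=6,interpolation=cv2.INTER_CUBIC))
w,s,t,w2=cal('w1'),cal('s1'),cal('top0'),cal('w2')
obs=[(w,(334.4,52.2)),(s,(409.9,204.5)),(t,(399.2,181.3)),(w2,(320.5,217.5))]
H=tri(obs);print(H,[proj(c,H)[0]-u for c,u in obs]); print(tri([obs[0],obs[3]]),tri([obs[1],obs[3]]))
```

```text
[ 0.58650078 -0.17385279  0.06582822] [array([0.34164893, 0.2800428 ]), array([-0.33516367,  0.14386844]), array([-0.59812379, -0.42531825]), array([1.59918695, 1.86120305])]
[ 0.58675602 -0.17292159  0.06409173] [ 0.58732574 -0.17330747  0.06546394]
```

View pics/c3.png

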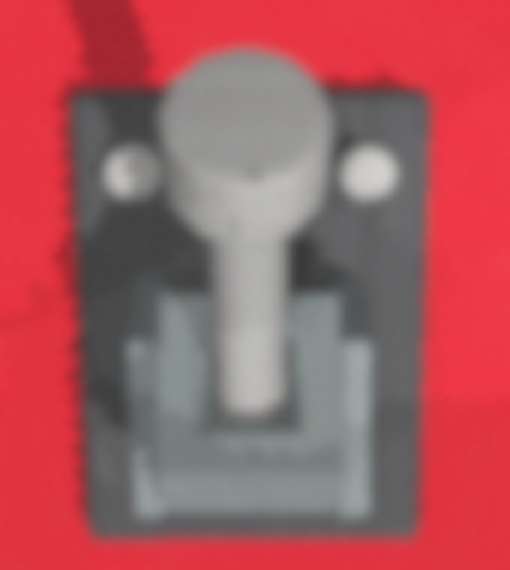

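Call:
{"name": "arm_command", "arguments": {"rows": [[[9, 5, 0], 0, -1], [[0, 0, -20], 0, -1], [[0, 0, -20], 0, -0.3], [[0, 0, -17], 0, 0], [[0, 0, 0], 0, 1], [[0, 0, 0], 0, 1], [[0, 0, 0], 0, 1], [[0, 0, 0], 0, 1]], "squeeze": 40}}

```text
t: 3.18
tcp_pos: [0.5894, -0.1734, 0.0616]
tool_rot: [0.971, 0.239, 0.001, 0.0]
force: [0.5, 1.0, 0.3]
finger_gap: 0.213
```

Run:
```python
from h import *
s=manip.sense(); print(s['t'],s['tcp_pos'],s['tool_rot'],s['force'],s['finger_gap'])
im,c=snap('wrist','w3'); im2,c2=snap('scene','s3')
o=np.zeros((600,800,3),np.uint8); o[:400,:400]=im[:,120:520]
o[:400,400:800]=cv2.resize(im2[150:250,360:460],None,fx=4,fy=4)
cv2.imwrite('pics/c4.png',o)
```

```text
3.175 [ 0.58940386 -0.17343835  0.06160418] [9.70904516e-01 2.39465593e-01 6.68210514e-04 4.51823728e-04] [0.47954903 1.0053805  0.28878367] 0.212987415976059
```

View pics/c4.png

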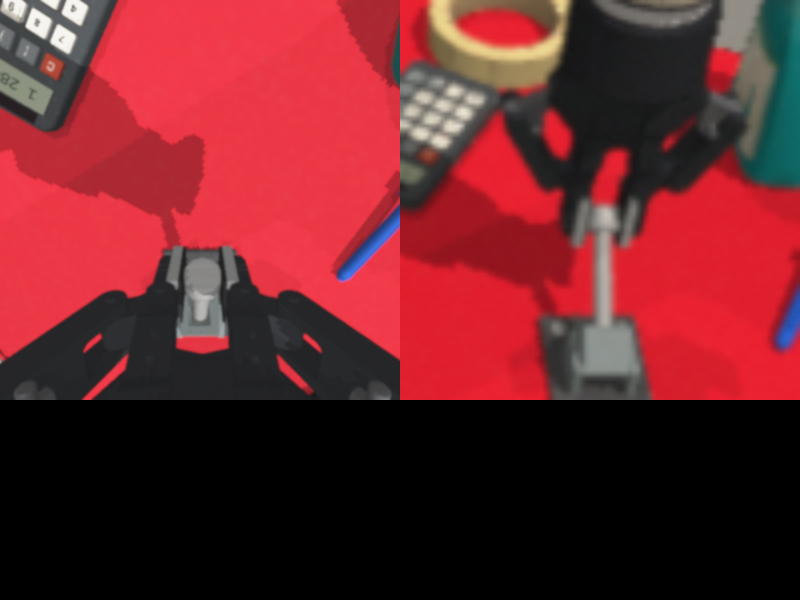

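The pads hold the head at gap 0.213, about 18 mm against 20 mm expected. Next is the pull out along 45°.

Call:
{"name": "arm_command", "arguments": {"rows": [[[5, 2.7, 5.7], 0, 1], [[5, 2.7, 5.7], 0, 1], [[5, 2.7, 5.7], 0, 1], [[5, 2.7, 5.7], 0, 1], [[5, 2.7, 5.7], 0, 1], [[5, 2.7, 5.7], 0, 1], [[0, 0, 40], 0, 1], [[0, 0, 40], 0, 1], [[0, 0, 0], 0, 1]]}}

```text
t: 4.4
tcp_pos: [0.6214, -0.1579, 0.1791]
tool_rot: [0.971, 0.24, 0.003, 0.003]
force: [-0.6, -0.1, -0.7]
finger_gap: 0.216
```

Run:
```python
from h import *
s=manip.sense(); print(s['t'],s['tcp_pos'],s['tool_rot'],s['force'],s['finger_gap'])
im,c=snap('wrist','w4'); im2,c2=snap('scene','s4')
u=proj(c2,s['tcp_pos'])[0].astype(int); print(u)
o=np.zeros((400,800,3),np.uint8); o[:400,:400]=im[:,120:520]
p=im2[max(u[1]-30,0):max(u[1]-30,0)+100,u[0]-50:u[0]+50]; p=cv2.resize(p,None,fx=4,fy=4); o[:p.shape[0],400:800]=p
cv2.imwrite('pics/c5.png',o)
```

```text
4.4 [ 0.62138954 -0.15791903  0.17910266] [0.97084808 0.23965889 0.00330458 0.00259046] [-0.63576288 -0.107609   -0.68391799] 0.21601059946483459
[415 153]
```

View pics/c5.png

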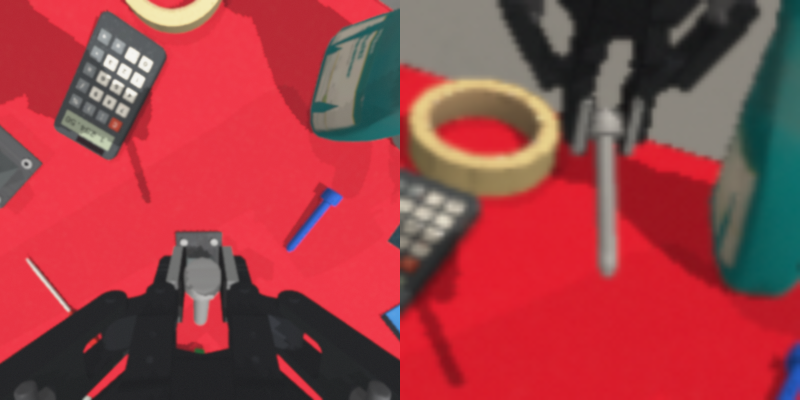

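Call:
{"name": "arm_command", "arguments": {"rows": [[[0, 30, 0], -0.12, 1], [[0, 30, 0], -0.12, 1], [[0, 30, 0], -0.12, 1], [[0, 30, 0], -0.12, 1], [[0, 30, 0], -0.12, 1], [[2, 28, 0], -0.12, 1], [[0, 0, -20], -0.1, 1], [[0, 0, -20], 0, 1], [[0, 0, 0], 0, 1], [[0, 0, 0], 0, 1]]}}

```text
t: 5.75
tcp_pos: [0.6206, 0.0209, 0.1346]
tool_rot: [0.986, -0.167, -0.001, 0.0]
force: [0.4, 0.3, -0.0]
finger_gap: 0.217
```

```bash
cat > look.py <<'E'
from h import *
import sys
n=sys.argv[1]; ux,uy,sz=[int(a) for a in sys.argv[2:5]] if len(sys.argv)>4 else (0,0,100)
s=manip.sense(); x=s['tool_rot']; from scipy.spatial.transform import Rotation as R
M=R.from_quat(x).as_matrix()
print(s['t'],s['tcp_pos'].round(4),'az',np.degrees(np.arctan2(M[1,0],M[0,0])).round(2),'tilt',M[2].round(4),s['force'].round(2),s['finger_gap'],'q',s['q'].round(2))
O=np.array([.545,.070,0]);a=np.radians(-19);ex=np.array([np.cos(a),np.sin(a),0]);ey=np.array([-np.sin(a),np.cos(a),0])
d=s['tcp_pos']-O; print('jig xy mm',(d@ex*1e3).round(1),(d@ey*1e3).round(1))
im,c=snap('wrist','w'+n); im2,c2=snap('scene','s'+n)
u=proj(c2,s['tcp_pos'])[0].astype(int)+[ux,uy]; h=sz//2; u=np.clip(u,[h,h],[640-h,400-h]); print('scene crop origin',u-h,'scale',400/sz,'wrist crop x0 120')
o=np.zeros((400,800,3),np.uint8); o[:,:400]=im[:,120:520]
o[:,400:]=cv2.resize(im2[u[1]-h:u[1]+h,u[0]-h:u[0]+h],(400,400),interpolation=cv2.INTER_CUBIC)
cv2.imwrite('pics/c%s.png'%n,o)
E
python3 look.py 6 0 15 100
```

```text
5.75 [0.6206 0.0209 0.1346] az -19.27 tilt [-1.2e-03  2.0e-04 -1.0e+00] [ 0.35  0.35 -0.01] 0.21694386748806824 q [-0.15  0.66  1.53  0.    0.95  1.76]
jig xy mm 87.5 -21.8
scene crop origin [289 111] scale 4.0 wrist crop x0 120
```

View pics/c6.png

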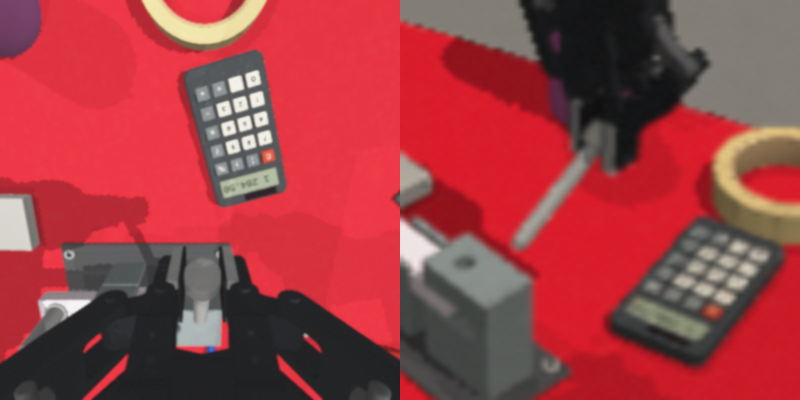

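Call:
{"name": "arm_command", "arguments": {"rows": [[[0, 0, -10], 0, 1], [[-5, 1.7, 0], 0, 1], [[-5, 1.7, 0], 0, 1], [[-5, 1.7, 0], 0, 1], [[-5, 1.7, 0], 0, 1], [[-5, 1.7, 0], 0, 1], [[0, 0, 0], 0, 1]], "squeeze": 25}}

```text
t: 6.72
tcp_pos: [0.5952, 0.0297, 0.125]
tool_rot: [0.986, -0.167, -0.0, -0.0]
force: [0.2, 0.9, -1.6]
finger_gap: 0.216
```

```bash
python3 look.py 7 0 15 100
```

```text
6.725 [0.5952 0.0297 0.125 ] az -19.25 tilt [-8.e-04  1.e-04 -1.e+00] [ 0.22  0.87 -1.58] 0.21635427088667797 q [-0.14  0.64  1.61  0.    0.89  1.77]
jig xy mm 60.6 -21.8
scene crop origin [280 119] scale 4.0 wrist crop x0 120
```

View pics/c7.png

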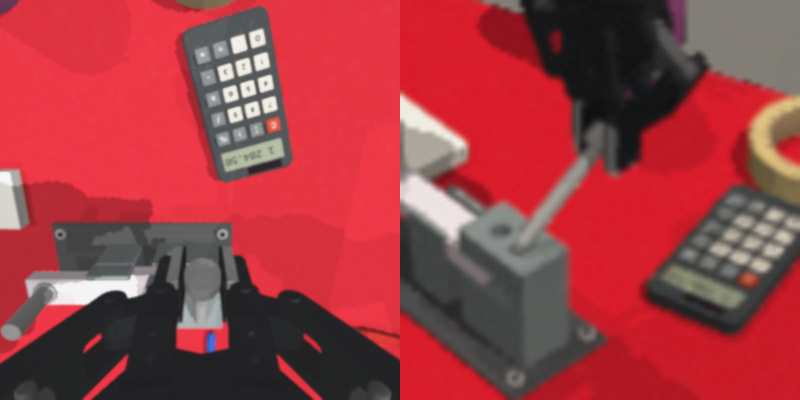

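Run:
```python
from h import *
O=np.array([.545,.070,0]);a=np.radians(-19);ex=np.array([np.cos(a),np.sin(a),0]);ey=np.array([-np.sin(a),np.cos(a),0])
c=cal('s7')
for z in(.07,.08,.085,.09):
    P=onz(c,(280+(518-400)/4,119+248/4),z)-O; print(z,P@ex*1e3,P@ey*1e3)
print(proj(c,np.array([O+.018*ex+.018*ey+[0,0,.08],O+.018*ex-.04*ey+[0,0,.08],O-.018*ex-.04*ey+[0,0,.08],O-.018*ex+.018*ey+[0,0,.08]]))-[280,119])
c=cal('s6')
for z in(.07,.08,.085,.09):
    P=onz(c,(289+(520-400)/4,111+245/4),z)-O; print(z,P@ex*1e3,P@ey*1e3)
```

```text
0.07 3.8941203771415016 -10.000151836726495
0.08 -3.472277220620783 -18.67527025748409
0.085 -7.155476019502107 -23.01282946786304
0.09 -10.83867481838324 -27.350388678241863
[[26.10905303 50.50883244]
 [42.58302747 62.33860119]
 [30.90170591 69.4457885 ]
 [14.50860225 57.15794965]]
0.07 41.79971139949974 -1.5161832529291281
0.08 33.829001240828916 -10.326557941779718
0.085 29.8436461614933 -14.73174528620511
0.09 25.85829108215789 -19.136932630630433
```

The tip is riding over the top face at jig x ≈ -6, z ≈ 83 mm. The pin leans about 55°, more than I assumed, so I'll back out and lower further.

Call:
{"name": "arm_command", "arguments": {"rows": [[[16, -5.6, 2], 0, 1], [[16.5, -5.6, 0], 0, 1], [[0, 0, -14], 0, 1], [[0, 0, 0], 0, 1]]}}

```text
t: 7.32
tcp_pos: [0.6261, 0.0186, 0.111]
tool_rot: [0.986, -0.167, -0.003, 0.0]
force: [1.1, 0.2, -0.1]
finger_gap: 0.213
```

```bash
python3 look.py 8 -10 15 100
```

```text
7.325 [0.6261 0.0186 0.111 ] az -19.27 tilt [-5.3e-03  9.0e-04 -1.0e+00] [ 1.08  0.18 -0.15] 0.21332794008959655 q [-0.15  0.7   1.53  0.    0.92  1.76]
jig xy mm 93.4 -22.2
scene crop origin [280 118] scale 4.0 wrist crop x0 120
```

View pics/c8.png

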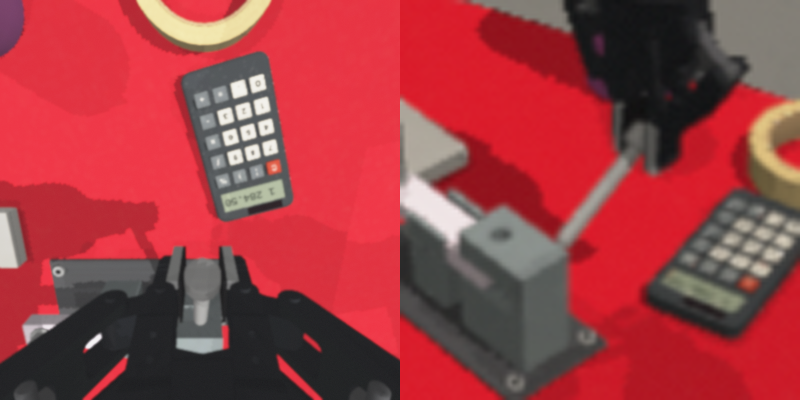

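The pin now disappears behind the knuckle's far top edge at crop (563,243), so the tip is beside the +x face and below its top. I'll start the uprighting arc.

Call:
{"name": "arm_command", "arguments": {"rows": [[[-6.6, 2.3, 2], 0, 1], [[-6.6, 2.3, 8], 0, 1], [[-6.6, 2.3, 6], 0, 1], [[-7, 2.4, 5], 0, 1], [[-7, 2.4, 5], 0, 1], [[-7, 2.4, 3], 0, 1], [[0, 0, 0], 0, 1]]}}

```text
t: 8.3
tcp_pos: [0.5884, 0.0323, 0.1433]
tool_rot: [0.986, -0.167, 0.002, 0.0]
force: [5.7, -1.3, 3.1]
finger_gap: 0.215
```

```bash
python3 look.py 9 -10 15 100
```

```text
8.3 [0.5884 0.0323 0.1433] az -19.25 tilt [ 3.3e-03 -5.0e-04 -1.0e+00] [ 5.68 -1.3   3.09] 0.2145890972272989 q [-0.13  0.61  1.62 -0.    0.92  1.77]
jig xy mm 53.3 -21.5
scene crop origin [268 114] scale 4.0 wrist crop x0 120
```

View pics/c9.png

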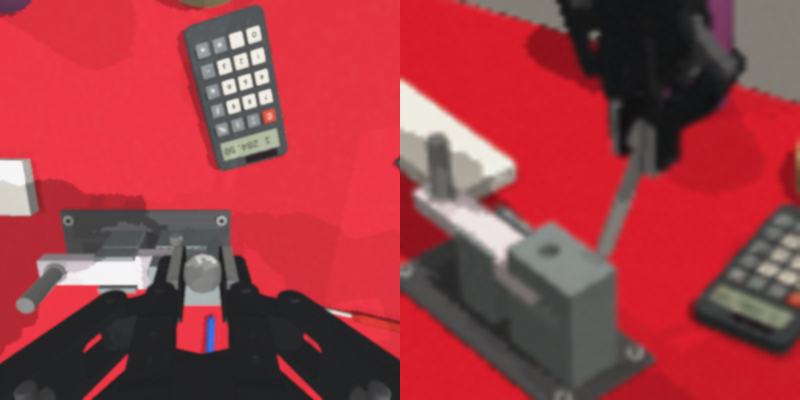

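Contact force is about 6 N and the pin is pivoting upright, so I'll continue.

Call:
{"name": "arm_command", "arguments": {"rows": [[[-6.6, 2.3, 1], 0, 1], [[-6.6, 2.3, 0], 0, 1], [[-6.6, 2.3, 0], 0, 1], [[-4.7, 1.6, 0], 0, 1], [[-3, 1, 0], 0, 1], [[0, 0, 0], 0, 1]]}}

```text
t: 9.15
tcp_pos: [0.5593, 0.042, 0.1428]
tool_rot: [0.986, -0.167, -0.001, 0.0]
force: [2.2, -1.2, 1.4]
finger_gap: 0.216
```

```bash
python3 look.py 10 -10 15 100
```

```text
9.15 [0.5593 0.042  0.1428] az -19.25 tilt [-1.4e-03  4.0e-04 -1.0e+00] [ 2.22 -1.17  1.38] 0.21616430771470818 q [-0.12  0.58  1.68 -0.    0.88  1.78]
jig xy mm 22.7 -21.9
scene crop origin [258 120] scale 4.0 wrist crop x0 120
```

View pics/c10.png

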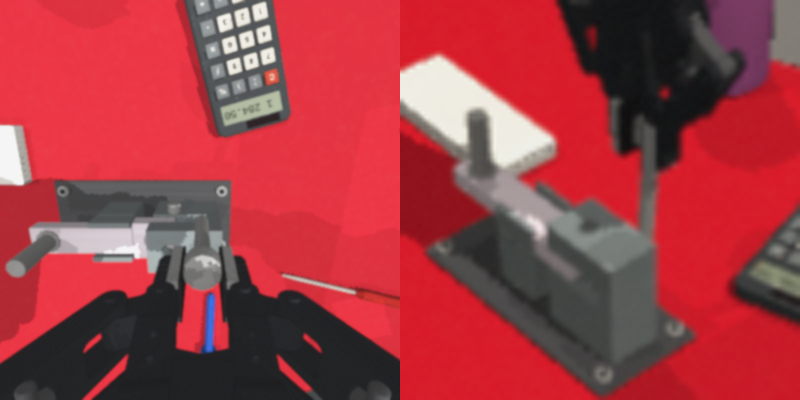

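Call:
{"name": "arm_command", "arguments": {"rows": [[[-2, 0.7, 0], 0, 1], [[0, 0, 0], 0, 1], [[4, -1.4, 0], 0, 1], [[0, 0, 30], 0, 1], [[0, 0, 30], 0, 1], [[0, 0, 0], 0, 1]]}}

```text
t: 10.0
tcp_pos: [0.5616, 0.0414, 0.2042]
tool_rot: [0.986, -0.167, -0.0, -0.0]
force: [-0.1, 0.1, -0.4]
finger_gap: 0.217
```

```bash
python3 look.py 11 -10 25 100
python3 - <<'E'
from h import *
w=cv2.imread('pics/w11.png');s=cv2.imread('pics/s11.png')
o=np.zeros((600,800,3),np.uint8); 
o[:,:400]=cv2.resize(w[200:320,280:360],(400,600),interpolation=cv2.INTER_CUBIC)
c=cal('s11');u=proj(c,[.561,.041,.16])[0].astype(int);print(u)
o[:,400:]=cv2.resize(s[u[1]-30:u[1]+60,u[0]-30:u[0]+30],(400,600),interpolation=cv2.INTER_CUBIC)
cv2.imwrite('pics/d11.png',o)
E
```

```text
10.0 [0.5616 0.0414 0.2042] az -19.26 tilt [-3.e-04 -2.e-04 -1.e+00] [-0.11  0.11 -0.35] 0.21744467713182167 q [-0.12  0.49  1.63  0.    1.02  1.78]
jig xy mm 25.0 -21.6
scene crop origin [259 107] scale 4.0 wrist crop x0 120
[319 148]
```

View pics/d11.png

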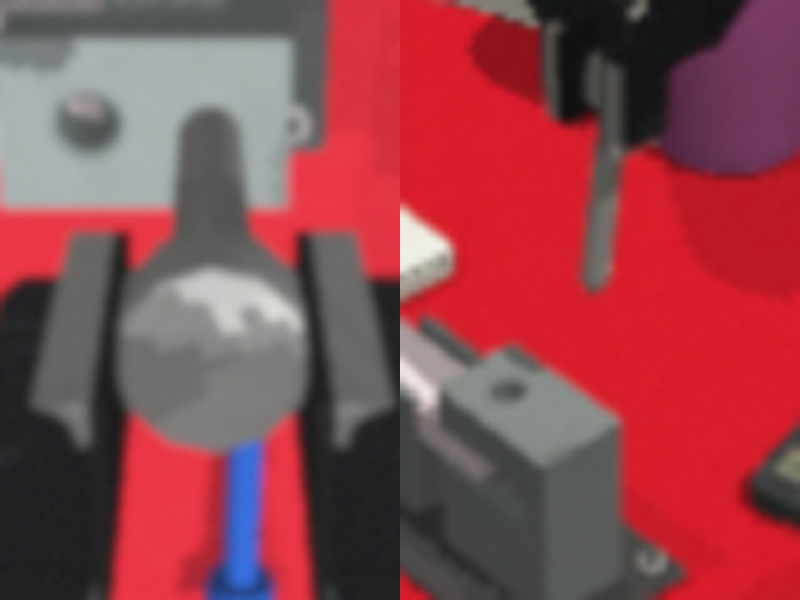

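Run:
```python
from h import *
O=np.array([.545,.070,0]);a=np.radians(-19);ex=np.array([np.cos(a),np.sin(a),0]);ey=np.array([-np.sin(a),np.cos(a),0])
w,s=cal('w11'),cal('s11')
T=np.array([.5616,.0414,.2042])
f=lambda P:(((P-O)@ex*1e3).round(1),((P-O)@ey*1e3).round(1),(P[2]*1e3).round(1))
tip=tri([(w,(322,223)),(s,(318,161.3))]); print('tip',tip,f(tip),proj(w,tip),proj(s,tip))
for z in(.205,.21,.215,.22): P=onz(w,(322.6,273),z); print('headtop',z,f(P),f(T))
for z in(.125,.13,.135): print('tip by w',z,f(onz(w,(322,223),z)))
# hole in wrist & scene & holes of jig
print('hole w',onz(w,(280+88/5,200+122/5),.08),'s',onz(s,(289+110/6.667,118+390/6.667),.08))
```

```text
tip [0.55781409 0.04300082 0.12654243] (np.float64(20.9), np.float64(-21.4), np.float64(126.5)) [[322.0464565  222.96204673]] [[317.9796445  161.29366764]]
headtop 0.205 (np.float64(23.8), np.float64(-21.7), np.float64(205.0)) (np.float64(25.0), np.float64(-21.6), np.float64(204.2))
headtop 0.21 (np.float64(26.9), np.float64(-21.7), np.float64(210.0)) (np.float64(25.0), np.float64(-21.6), np.float64(204.2))
headtop 0.215 (np.float64(30.0), np.float64(-21.7), np.float64(215.0)) (np.float64(25.0), np.float64(-21.6), np.float64(204.2))
headtop 0.22 (np.float64(33.1), np.float64(-21.7), np.float64(220.0)) (np.float64(25.0), np.float64(-21.6), np.float64(204.2))
tip by w 0.125 (np.float64(20.3), np.float64(-21.3), np.float64(125.0))
tip by w 0.13 (np.float64(22.3), np.float64(-21.3), np.float64(130.0))
tip by w 0.135 (np.float64(24.3), np.float64(-21.3), np.float64(135.0))
hole w [0.54658367 0.07241404 0.08      ] s [0.54504611 0.06960987 0.08      ]
```

Run:
```python
from h import *
O=np.array([.545,.070,0]);a=np.radians(-19);ex=np.array([np.cos(a),np.sin(a),0]);ey=np.array([-np.sin(a),np.cos(a),0])
w,s=cal('w11'),cal('s11')
tip=np.array([.5578,.0430,.1265])
for th in (0,3,6,9):
    d=np.cos(np.radians(th))*np.array([0,0,1])+np.sin(np.radians(th))*ex
    P=np.array([tip,tip+.05*d,tip+.066*d,tip+.088*d]); 
    u=proj(s,P); v=proj(w,P)
    print(th,'scene crop',((u-[289,118])*6.667+[400,0]).round(0).tolist(),'wrist crop',((v-[280,200])*5).round(0).tolist())
```

```text
0 scene crop [[593.0, 289.0], [592.0, 169.0], [592.0, 129.0], [592.0, 72.0]] wrist crop [[210.0, 115.0], [210.0, 263.0], [210.0, 328.0], [210.0, 441.0]]
3 scene crop [[593.0, 289.0], [598.0, 166.0], [600.0, 125.0], [602.0, 66.0]] wrist crop [[210.0, 115.0], [210.0, 244.0], [210.0, 301.0], [210.0, 401.0]]
6 scene crop [[593.0, 289.0], [604.0, 163.0], [608.0, 121.0], [613.0, 62.0]] wrist crop [[210.0, 115.0], [210.0, 224.0], [210.0, 273.0], [210.0, 359.0]]
9 scene crop [[593.0, 289.0], [610.0, 161.0], [616.0, 118.0], [624.0, 58.0]] wrist crop [[210.0, 115.0], [210.0, 204.0], [210.0, 245.0], [209.0, 315.0]]
```

Both views agree that the pin still leans about 6° with its head towards jig +x. I'll push against the wall once more.

Call:
{"name": "arm_command", "arguments": {"rows": [[[3, -1, -28], 0, 1], [[0, 0, -30], 0, 1], [[-4, 1.4, 0], 0, 1], [[-4, 1.4, 0], 0, 1], [[-2, 0.7, 0], 0, 1], [[0, 0, 0], 0, 1]]}}

```text
t: 10.85
tcp_pos: [0.5558, 0.0436, 0.1461]
tool_rot: [0.986, -0.167, 0.001, -0.0]
force: [3.4, -1.6, -3.0]
finger_gap: 0.213
```

```bash
python3 look.py 12 -10 25 100
```

```text
10.85 [0.5558 0.0436 0.1461] az -19.25 tilt [ 2.7e-03 -5.0e-04 -1.0e+00] [ 3.39 -1.62 -2.99] 0.21336633313326295 q [-0.12  0.57  1.69 -0.    0.88  1.78]
jig xy mm 18.9 -21.5
scene crop origin [257 129] scale 4.0 wrist crop x0 120
```

Call:
{"name": "arm_command", "arguments": {"rows": [[[-2, 0.7, 0], 0, 1], [[-2, 0.7, 0], 0, 1], [[0, 0, 0], 0, 1]]}}

```text
t: 11.32
tcp_pos: [0.5515, 0.0451, 0.1457]
tool_rot: [0.986, -0.167, 0.001, -0.0]
force: [3.7, -0.7, 1.2]
finger_gap: 0.211
```

Call:
{"name": "arm_command", "arguments": {"rows": [[[3, -1, 0], 0, 1], [[3, -1, 30], 0, 1], [[0, 0, 30], 0, 1], [[0, 0, 0], 0, 1]]}}

```text
t: 11.82
tcp_pos: [0.5564, 0.0434, 0.206]
tool_rot: [0.986, -0.167, -0.0, -0.0]
force: [0.2, -0.9, -0.6]
finger_gap: 0.215
```

```bash
python3 look.py 13 -10 25 100
cat > lean.py <<'E'
from h import *
import sys
n=sys.argv[1]
w=cv2.imread('pics/w%s.png'%n);s=cv2.imread('pics/s%s.png'%n)
o=np.zeros((600,800,3),np.uint8); 
o[:,:400]=cv2.resize(w[200:320,280:360],(400,600),interpolation=cv2.INTER_CUBIC)
T=np.array(eval(sys.argv[2]))
c=cal('s'+n);u=proj(c,T-[0,0,.04])[0].astype(int);print(u)
o[:,400:]=cv2.resize(s[u[1]-30:u[1]+60,u[0]-30:u[0]+30],(400,600),interpolation=cv2.INTER_CUBIC)
cv2.imwrite('pics/d%s.png'%n,o); print('scene px = ',u-30,'+ ((x-400),y)/6.667 ; wrist = (280,200)+/5')
E
python3 lean.py 13 "[.5584,.0430,.206]"
```

```text
11.825 [0.5564 0.0434 0.206 ] az -19.26 tilt [-9.e-04 -2.e-04 -1.e+00] [ 0.17 -0.95 -0.63] 0.21457427813714447 q [-0.12  0.48  1.64  0.    1.02  1.78]
jig xy mm 19.4 -21.5
scene crop origin [257 107] scale 4.0 wrist crop x0 120
[318 147]
scene px =  [288 117] + ((x-400),y)/6.667 ; wrist = (280,200)+/5
```

View pics/d13.png

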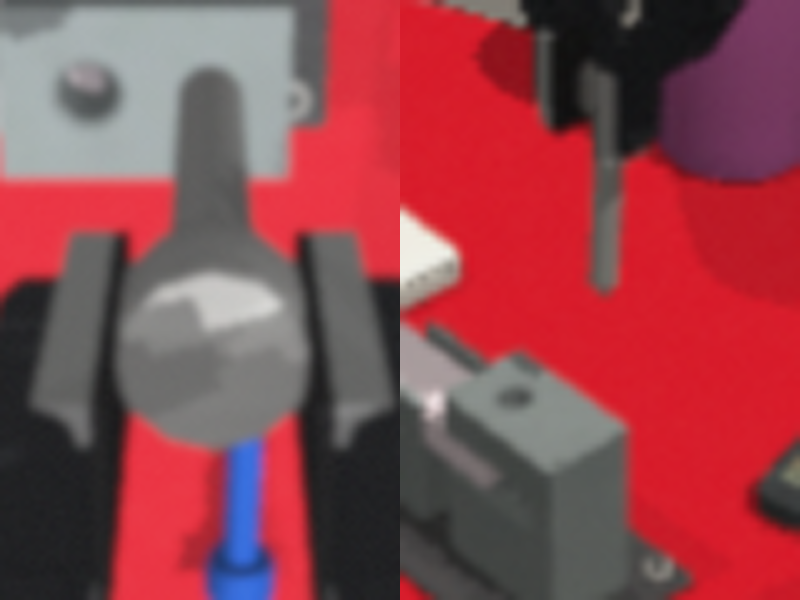

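The scene view shows the shank nearly vertical, centre 604 at the nose and 608 higher up. Next: tip and hole positions from the same two views.

Run:
```python
from h import *
O=np.array([.545,.070,0]);a=np.radians(-19);ex=np.array([np.cos(a),np.sin(a),0]);ey=np.array([-np.sin(a),np.cos(a),0])
w,s=cal('w13'),cal('s13')
f=lambda P:(((P-O)@ex*1e3).round(1),((P-O)@ey*1e3).round(1),(P[2]*1e3).round(1))
tip=tri([(w,(322.2,215)),(s,(318.6,161))]); print('tip',tip,f(tip),proj(w,tip),proj(s,tip))
for th in (0,2,4):
    d=np.cos(np.radians(th))*np.array([0,0,1])+np.sin(np.radians(th))*ex
    P=np.array([tip,tip+.05*d,tip+.066*d,tip+.088*d]); 
    print(th,((proj(s,P)-[288,117])*6.667+[400,0]).round(0).tolist(),((proj(w,P)-[280,200])*5).round(0).tolist())
print('hole w',onz(w,(280+88/5,200+92/5),.08),'s',onz(s,(288+116/6.667,117+398/6.667),.08))
h=tri([(w,(280+88/5,200+92/5)),(s,(288+116/6.667,117+398/6.667))]);print('hole tri',h)
# knuckle far corners in wrist: near edge y=180
for p in [(295,8),(290,180),(5,178)]: print(f(onz(w,(280+p[0]/5,200+p[1]/5),.08)))
for p in [(627,430),(553,472),(452,398)]: print('s',f(onz(s,(288+(p[0]-400)/6.667,117+p[1]/6.667),.08)))
```

```text
tip [0.55865759 0.04234838 0.12720434] (np.float64(21.9), np.float64(-21.7), np.float64(127.2)) [[322.62895638 214.64539969]] [[318.41079409 160.94511277]]
0 [[603.0, 293.0], [602.0, 173.0], [602.0, 133.0], [601.0, 76.0]] [[213.0, 73.0], [214.0, 211.0], [214.0, 272.0], [215.0, 378.0]]
2 [[603.0, 293.0], [606.0, 171.0], [607.0, 130.0], [609.0, 72.0]] [[213.0, 73.0], [214.0, 198.0], [214.0, 254.0], [215.0, 351.0]]
4 [[603.0, 293.0], [610.0, 169.0], [612.0, 127.0], [616.0, 69.0]] [[213.0, 73.0], [214.0, 185.0], [214.0, 235.0], [214.0, 323.0]]
hole w [0.54652836 0.07256194 0.08      ] s [0.54431398 0.06945608 0.08      ]
hole tri [0.54628587 0.07188121 0.07803151]
(np.float64(17.8), np.float64(-37.6), np.float64(80.0))
(np.float64(-18.5), np.float64(-37.1), np.float64(80.0))
(np.float64(-17.8), np.float64(20.2), np.float64(80.0))
s (np.float64(16.7), np.float64(-39.6), np.float64(80.0))
s (np.float64(-16.5), np.float64(-38.4), np.float64(80.0))
s (np.float64(-17.0), np.float64(14.5), np.float64(80.0))
```

Call:
{"name": "arm_command", "arguments": {"rows": [[[-6.5, 14.4, -10], 0, 1], [[-6.5, 14.4, -15], 0, 1], [[0, 0, -12], 0, 1], [[0, 0, 0], 0, 1]]}}

```text
t: 12.42
tcp_pos: [0.5427, 0.0721, 0.1661]
tool_rot: [0.986, -0.167, -0.002, 0.0]
force: [0.8, -0.8, -0.4]
finger_gap: 0.216
```

```bash
python3 look.py 14 -10 25 100;python3 lean.py 14 "[.5434,.0722,.169]"
```

```text
12.425 [0.5427 0.0721 0.1661] az -19.23 tilt [-0.0042  0.0013 -1.    ] [ 0.84 -0.76 -0.43] 0.21581134561417828 q [-0.07  0.53  1.7  -0.    0.92  1.83]
jig xy mm -2.9 1.2
scene crop origin [242 122] scale 4.0 wrist crop x0 120
[303 160]
scene px =  [273 130] + ((x-400),y)/6.667 ; wrist = (280,200)+/5
```

View pics/d14.png

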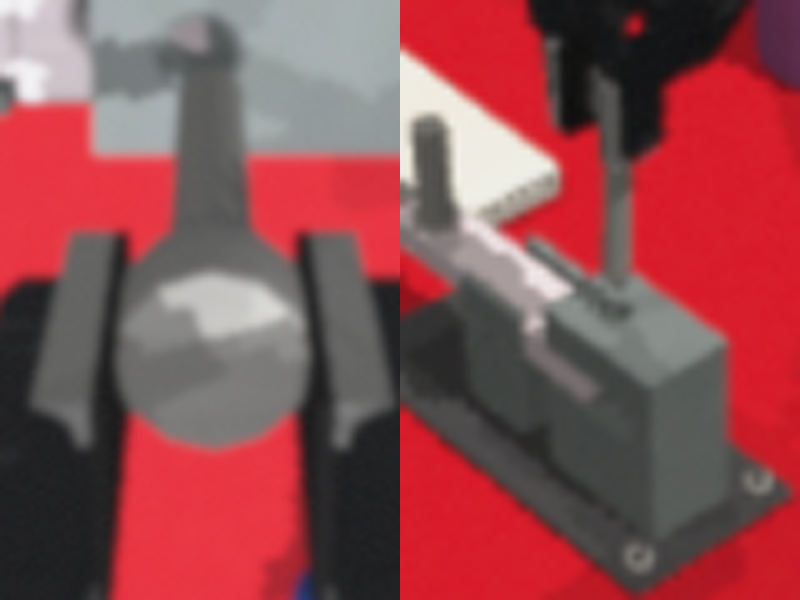

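Run:
```python
from h import *
w,s=cal('w14'),cal('s14')
t=np.array([.5450,.0710,.0873]); b=t.copy(); b[2]=.08
a=np.radians(-19);ex=np.array([np.cos(a),np.sin(a),0]);ey=np.array([-np.sin(a),np.cos(a),0])
P=np.array([t,b,b+.006*ex,b-.006*ex,b+.006*ey,b-.006*ey])
print(((proj(w,P)-[280,200])*5).round(0).tolist()); print(((proj(s,P)-[273,130])*6.667+[400,0]).round(0).tolist())
o=np.zeros((600,800,3),np.uint8)
wi=cv2.imread('pics/w14.png');si=cv2.imread('pics/s14.png')
o[:400,:400]=cv2.resize(wi[190:230,300:340],(400,400),interpolation=cv2.INTER_CUBIC)
o[:400,400:]=cv2.resize(si[160:190,290:320],(400,400),interpolation=cv2.INTER_CUBIC)
for q in proj(w,P): cv2.circle(o,tuple(((q-[300,190])*10).astype(int)+5),3,(0,255,255),-1)
for q in proj(s,P): cv2.circle(o,tuple(((q-[290,160])*13.33).astype(int)+[406,6]),3,(0,255,255),-1)
cv2.imwrite('pics/e14.png',o[:400])
```

```text
[[213.0, 71.0], [213.0, 56.0], [213.0, 21.0], [213.0, 90.0], [176.0, 56.0], [249.0, 56.0]]
[[613.0, 293.0], [613.0, 309.0], [626.0, 301.0], [600.0, 316.0], [602.0, 301.0], [624.0, 317.0]]
```

View pics/e14.png

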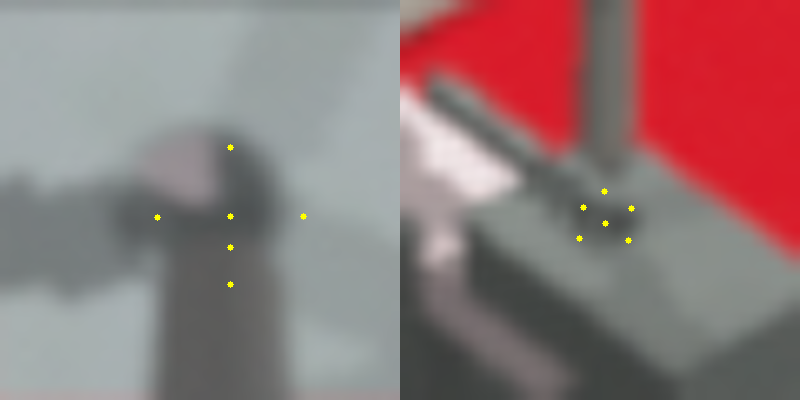

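Call:
{"name": "arm_command", "arguments": {"rows": [[[0.2, 0.6, -5], 0, 1], [[0, 0, -5], 0, 1], [[0, 0, -4], 0, 1], [[0, 0, -4], 0, 1], [[0, 0, 0], 0, 1]]}}

```text
t: 13.15
tcp_pos: [0.544, 0.0724, 0.1497]
tool_rot: [0.986, -0.167, -0.0, 0.0]
force: [0.5, -0.0, -0.3]
finger_gap: 0.213
```

```bash
python3 look.py 15 -10 25 100;python3 lean.py 15 "[.5434,.0722,.15]"
```

```text
13.15 [0.544  0.0724 0.1497] az -19.27 tilt [-8.e-04  2.e-04 -1.e+00] [ 0.48 -0.   -0.32] 0.21317433143249964 q [-0.07  0.56  1.71  0.    0.88  1.84]
jig xy mm -1.7 2.0
scene crop origin [243 127] scale 4.0 wrist crop x0 120
[303 166]
scene px =  [273 136] + ((x-400),y)/6.667 ; wrist = (280,200)+/5
```

View pics/d15.png

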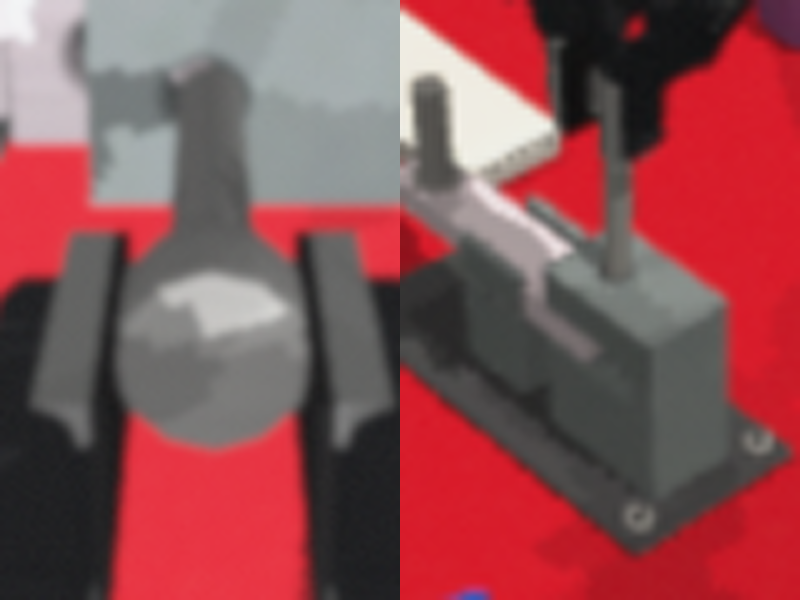

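The nose is in the mouth at scene crop (618,275) with no contact force, so I'll go deeper.

Call:
{"name": "arm_command", "arguments": {"rows": [[[0, 0, -3], 0, 1], [[0, 0, -3], 0, 1], [[0, 0, -2], 0, 1], [[0, 0, 0], 0, 1]]}}

```text
t: 13.75
tcp_pos: [0.5441, 0.0725, 0.1418]
tool_rot: [0.986, -0.167, -0.0, -0.0]
force: [-0.1, 0.1, -0.5]
finger_gap: 0.213
```

```bash
python3 look.py 16 -10 25 100;python3 lean.py 16 "[.5434,.0722,.15]"
```

```text
13.75 [0.5441 0.0725 0.1418] az -19.26 tilt [-5.e-04  1.e-04 -1.e+00] [-0.14  0.1  -0.49] 0.21284034994479986 q [-0.07  0.57  1.72  0.    0.86  1.84]
jig xy mm -1.7 2.0
scene crop origin [243 130] scale 4.0 wrist crop x0 120
[303 166]
scene px =  [273 136] + ((x-400),y)/6.667 ; wrist = (280,200)+/5
```

View pics/d16.png

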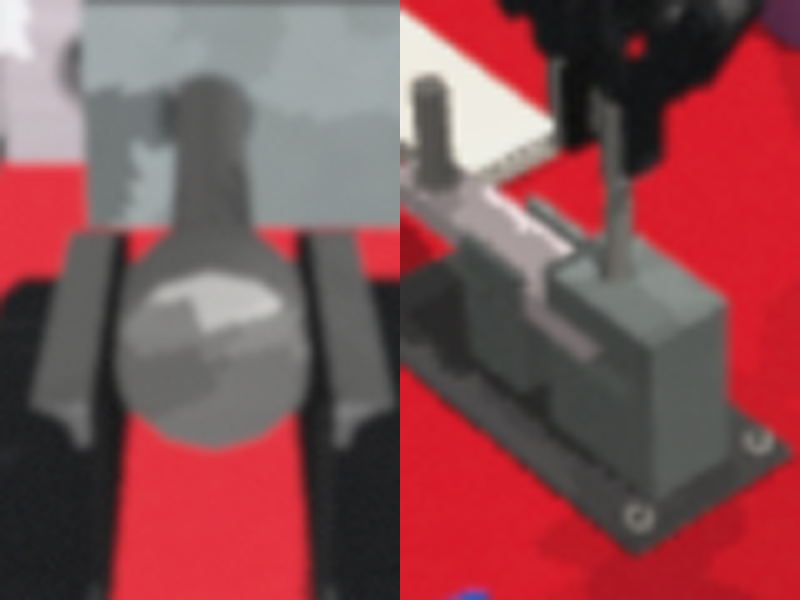

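Call:
{"name": "arm_command", "arguments": {"rows": [[[0, 0, -1.5], 0, 1], [[0, 0, -1], 0, 1], [[0, 0, 0], 0, 1]]}}

```text
t: 14.22
tcp_pos: [0.5442, 0.0725, 0.1395]
tool_rot: [0.986, -0.167, -0.0, -0.0]
force: [-0.6, -0.3, -0.8]
finger_gap: 0.211
```

Call:
{"name": "arm_command", "arguments": {"rows": [[[0, 0, -1.5], 0, 1], [[0, 0, -1], 0, 1], [[0, 0, 0], 0, 1]]}}

```text
t: 14.6
tcp_pos: [0.5442, 0.0724, 0.137]
tool_rot: [0.986, -0.167, -0.0, -0.0]
force: [0.3, 0.1, -1.1]
finger_gap: 0.216
```

Call:
{"name": "arm_command", "arguments": {"rows": [[[0, 0, -1], 0, 1], [[0, 0, -1], 0, 1], [[0, 0, 0], 0, 1]]}}

```text
t: 14.98
tcp_pos: [0.5442, 0.0725, 0.135]
tool_rot: [0.986, -0.167, -0.0, -0.0]
force: [-0.6, 0.3, 0.1]
finger_gap: 0.212
```

Call:
{"name": "arm_command", "arguments": {"rows": [[[0, 0, 0], 0, 0.3], [[0, 0, 0], 0, -0.2], [[0, 0, 0], 0, -0.6], [[0, 0, 0], 0, -0.6], [[0, 0, 0], 0, -0.6], [[0, 0, 0], 0, -0.6]]}}

```text
t: 15.72
tcp_pos: [0.5442, 0.0724, 0.1351]
tool_rot: [0.986, -0.167, 0.0, -0.0]
force: [-0.2, 0.5, -0.5]
finger_gap: 0.8
```

```bash
python3 look.py 17 -10 15 80
```

```text
15.725 [0.5442 0.0724 0.1351] az -19.26 tilt [ 0. -0. -1.] [-0.18  0.46 -0.52] 0.800415096382753 q [-0.07  0.58  1.72 -0.    0.84  1.84]
jig xy mm -1.5 2.0
scene crop origin [253 132] scale 5.0 wrist crop x0 120
```

View pics/c17.png

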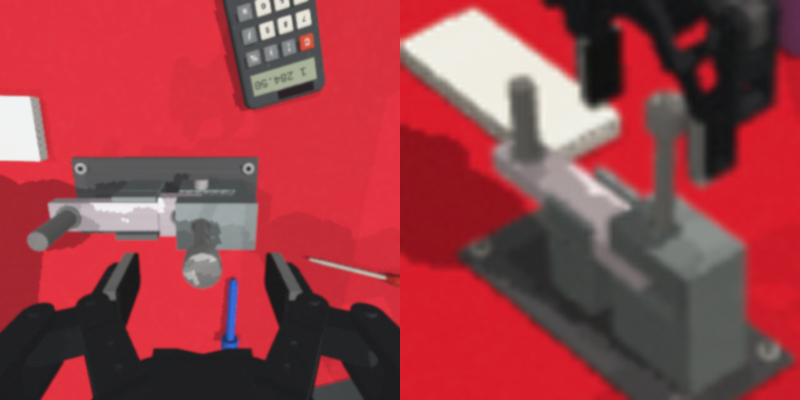

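The pin stands freely in the knuckle, head at scene crop (665,112). I'll check the tip depth from the head height, then measure the post.

Run:
```python
from h import *
s=cal('s17');w=cal('w17')
h=np.array([.545,.0705,0]); a=np.radians(-19);ex=np.array([np.cos(a),np.sin(a),0]);ey=np.array([-np.sin(a),np.cos(a),0])
P=np.array([h+[0,0,z] for z in(.08,.134,.148)]); print(((proj(s,P)-[253,132])*5+[400,0]).round(0).tolist(), (proj(w,P)-[120,0]).round(0).tolist())
# top of head: scene (667,97)->center of top; wrist (203,268)
u=(253+(667-400)/5,132+98/5); v=(120+202.5,269); print('headtop',tri([(s,u),(w,v)]))
# post top centre: scene (522,83) wrist (39,241)
p=tri([(s,(253+122/5,132+82/5)),(w,(120+38.5,241))]); d=p-h; print('post',p,d@ex*1e3,d@ey*1e3)
```

```text
[[661.0, 222.0], [658.0, 131.0], [657.0, 106.0]] [[205.0, 228.0], [205.0, 267.0], [206.0, 282.0]]
headtop [0.55235093 0.06953883 0.14804886]
post [0.58083391 0.16977217 0.10333954] 1.5617667371009072 105.53006101301413
```

Head top is at z = 0.148, so the tip is about 60 mm up, resting on the eye as wanted. The post top is at jig y ≈ 105. I'll go and grip the post.

Call:
{"name": "arm_command", "arguments": {"rows": [[[0, 0, 25], 0, -0.6], [[0, 0, 25], 0, -0.6], [[12, 32, 0], 0, -0.6], [[12, 32, 0], 0, -0.6], [[11.5, 33, 0], 0, -0.6], [[0, 0, -20], 0, -0.6], [[0, 0, 0], 0, -0.6]]}}

```text
t: 16.7
tcp_pos: [0.5783, 0.1697, 0.1636]
tool_rot: [0.986, -0.167, -0.002, 0.001]
force: [-0.2, 0.5, -0.4]
finger_gap: 0.8
```

```bash
python3 look.py 18 -10 25 100
```

```text
16.7 [0.5783 0.1697 0.1636] az -19.22 tilt [-0.0036  0.0018 -1.    ] [-0.15  0.45 -0.44] 0.800032603298872 q [ 0.1   0.6   1.56 -0.    0.99  2.01]
jig xy mm -1.0 105.1
scene crop origin [214 103] scale 4.0 wrist crop x0 120
```

View pics/c18.png

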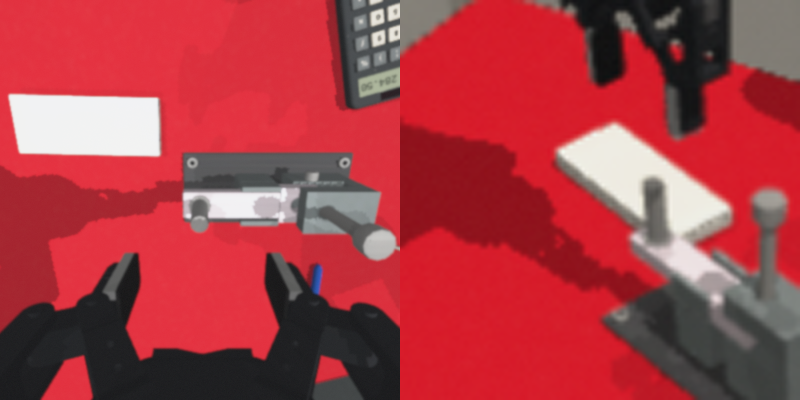

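Run:
```python
from h import *
w=cal('w18');s=cal('s18');print(onz(w,(320,226),.104), tri([(w,(320,226)),(s,(214+(654-400)/4,103+184/4))]),manip.sense()['tcp_pos'])
```

```text
[0.5793714  0.17107876 0.104     ] [0.57946899 0.16988457 0.10227661] [0.57955206 0.16923235 0.16506753]
```

Call:
{"name": "arm_command", "arguments": {"rows": [[[0, 1, -30], 0, -0.6], [[0, 0, -30], 0, -0.6], [[0, 0, -20], 0, -0.2], [[0, 0, 0], 0, 0.4], [[0, 0, 0], 0, 1], [[0, 0, 0], 0, 1], [[0, 0, 0], 0, 1]], "squeeze": 30}}

```text
t: 17.68
tcp_pos: [0.5807, 0.1703, 0.0864]
tool_rot: [0.986, -0.167, 0.001, -0.0]
force: [-0.2, -0.7, 3.2]
finger_gap: 0.153
```

```bash
python3 look.py 19 10 15 100
```

```text
17.675 [0.5807 0.1703 0.0864] az -19.26 tilt [ 2.6e-03 -9.0e-04 -1.0e+00] [-0.23 -0.75  3.25] 0.15267691588523616 q [ 0.1   0.71  1.6  -0.    0.83  2.01]
jig xy mm 1.1 106.5
scene crop origin [237 118] scale 4.0 wrist crop x0 120
```

View pics/c19.png

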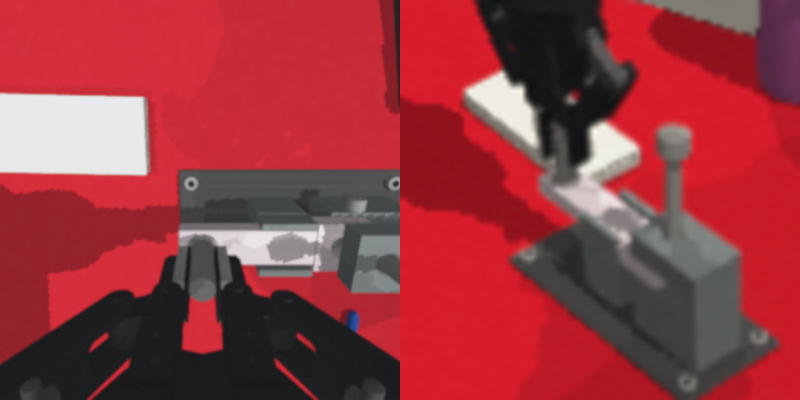

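The post is gripped (gap 0.153 ≈ 13 mm, post is 14 mm). I'll slide the bar in along jig -y.

Call:
{"name": "arm_command", "arguments": {"rows": [[[-1, -2.8, 0], 0, 1], [[-1, -2.8, 0], 0, 1], [[-1, -2.8, 0], 0, 1], [[-1, -2.8, 0], 0, 1], [[0, 0, 0], 0, 1]]}}

```text
t: 18.4
tcp_pos: [0.5771, 0.1597, 0.0863]
tool_rot: [0.986, -0.167, 0.002, -0.001]
force: [1.3, 0.1, 5.7]
finger_gap: 0.152
```

Call:
{"name": "arm_command", "arguments": {"rows": [[[-0.3, -0.95, 0], 0, 1], [[-0.3, -0.95, 0], 0, 1], [[0, 0, 0], 0, 1]]}}

```text
t: 18.77
tcp_pos: [0.5764, 0.1579, 0.0863]
tool_rot: [0.986, -0.167, 0.002, -0.001]
force: [0.3, 1.2, 5.9]
finger_gap: 0.152
```

```bash
python3 look.py 20 10 15 100
```

```text
18.775 [0.5764 0.1579 0.0863] az -19.28 tilt [ 0.0028 -0.0021 -1.    ] [0.32 1.22 5.89] 0.15193514222518642 q [0.08 0.7  1.63 0.   0.81 1.99]
jig xy mm 1.1 93.3
scene crop origin [240 121] scale 4.0 wrist crop x0 120
```

View pics/c20.png

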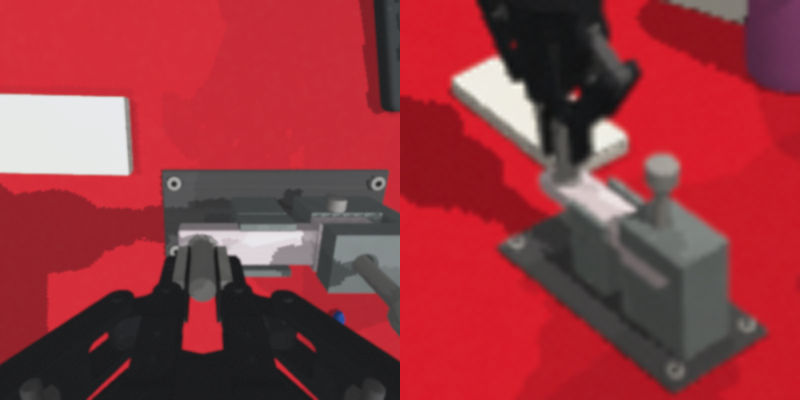

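The pin has dropped: its head is now at scene crop (662,165), well below its earlier height. I'll centre the eye a little more.

Call:
{"name": "arm_command", "arguments": {"rows": [[[-0.3, -0.95, 0], 0, 1], [[-0.3, -0.95, 0], 0, 1], [[0, 0, 0], 0, 1]]}}

```text
t: 19.25
tcp_pos: [0.5758, 0.156, 0.0863]
tool_rot: [0.986, -0.167, 0.002, -0.001]
force: [0.6, 0.9, 6.1]
finger_gap: 0.151
```

```bash
python3 look.py 21 20 25 80
python3 - <<'E'
from h import *
s=cal('s21'); h=np.array([.545,.0705,0])
P=np.array([h+[0,0,z] for z in(.08,.094,.108,.112,.122,.126)]); print(proj(s,P).round(1).tolist())
E
```

```text
19.25 [0.5758 0.156  0.0863] az -19.27 tilt [ 0.0028 -0.0021 -1.    ] [0.64 0.86 6.14] 0.15125906482112264 q [0.08 0.7  1.63 0.   0.81 1.98]
jig xy mm 1.1 91.3
scene crop origin [261 141] scale 5.0 wrist crop x0 120
[[305.2, 176.4], [305.0, 171.8], [304.8, 167.1], [304.8, 165.8], [304.7, 162.4], [304.6, 161.0]]
```

View pics/c21.png

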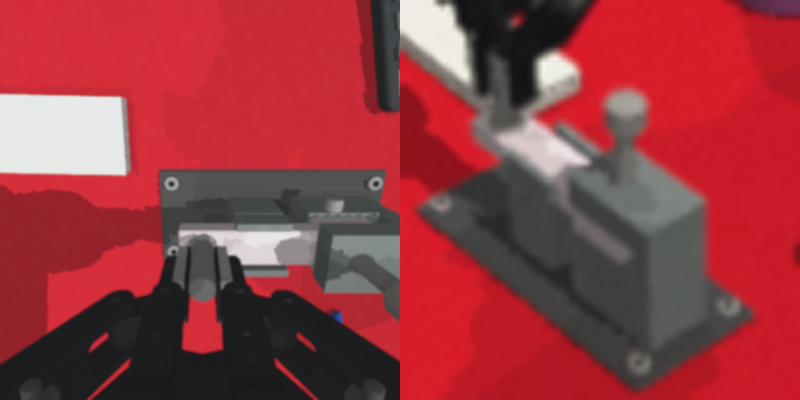

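Head top is at scene pixel (306.4,161), i.e. z ≈ 0.126, so the tip is at about 38 mm on the spring ball. One more millimetre, then I release the post and move up.

Call:
{"name": "arm_command", "arguments": {"rows": [[[-0.3, -0.95, 0], 0, 1], [[0, 0, 0], 0, 1], [[0, 0, 0], 0, 0.4], [[0, 0, 0], 0, 0], [[0, 0, 0], 0, -0.2], [[0, 0, 0], 0, -0.3], [[0, 0, 0], 0, -0.3], [[0, 0, 30], 0, -0.3], [[0, 0, 40], 0, -0.3], [[0, 0, 0], 0, -0.3]]}}

```text
t: 20.6
tcp_pos: [0.5766, 0.1547, 0.1583]
tool_rot: [0.986, -0.167, 0.004, -0.001]
force: [0.8, -0.3, -1.0]
finger_gap: 0.649
```

```bash
python3 look.py 22 20 45 80
python3 - <<'E'
from h import *
s=cal('s22');w=cal('w22'); h=np.array([.545,.0705,0])
for c in(s,w): print(proj(c,np.array([h+[0,0,z] for z in(.08,.112,.126)])).round(1).tolist())
E
```

```text
20.6 [0.5766 0.1547 0.1583] az -19.26 tilt [ 0.0068 -0.003  -1.    ] [ 0.76 -0.26 -0.99] 0.6492961618501427 q [0.08 0.59 1.59 0.   0.95 1.98]
jig xy mm 2.3 90.4
scene crop origin [259 137] scale 5.0 wrist crop x0 120
[[305.2, 176.4], [304.8, 165.8], [304.6, 161.0]]
[[434.8, 221.1], [452.4, 237.8], [461.9, 246.9]]
```

View pics/c22.png

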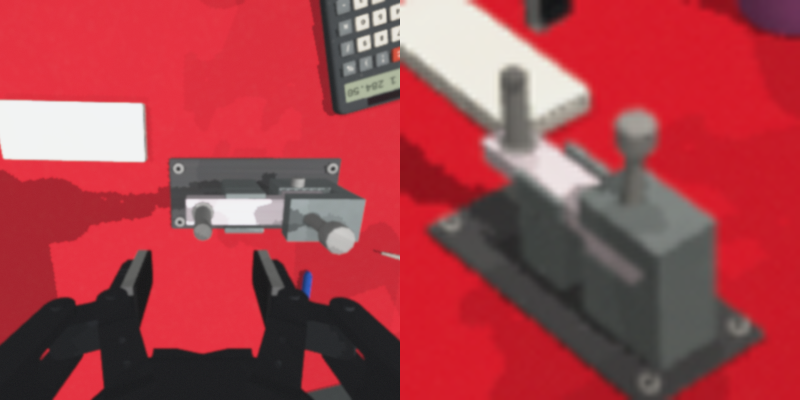

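View pics/w22.png

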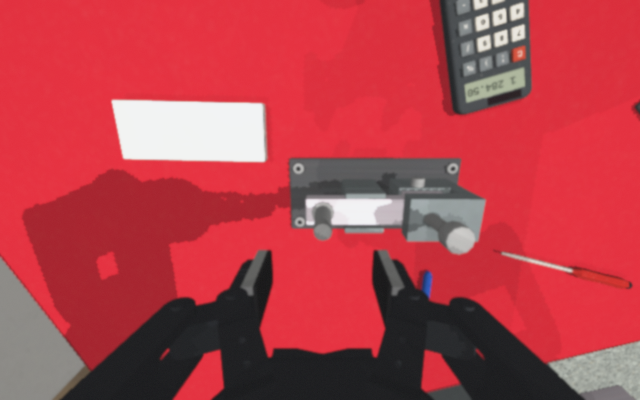

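Run:
```python
from h import *
O=np.array([.545,.070,0]);a=np.radians(-19);ex=np.array([np.cos(a),np.sin(a),0]);ey=np.array([-np.sin(a),np.cos(a),0])
f=lambda P:(((P-O)@ex*1e3).round(1),((P-O)@ey*1e3).round(1),(P[2]*1e3).round(1))
w,s=cal('w22'),cal('s22')
p=tri([(w,(460.5,240)),(s,(306.4,160.6))]); print(p,f(p),proj(w,p),proj(s,p)); print(manip.sense()['tcp_pos'])
p=tri([(w,(322.5,232)),(s,(259+114/5,137+73/5))]); print('post',f(p))
```

```text
[0.54952285 0.0692822  0.12438381] (np.float64(4.5), np.float64(0.8), np.float64(124.4)) [[461.30574283 239.2546951 ]] [[306.09812565 160.60473118]]
[0.57412306 0.15449348 0.15526414]
post (np.float64(1.3), np.float64(89.6), np.float64(102.5))
```

Call:
{"name": "arm_command", "arguments": {"rows": [[[-8.7, -28, 3], 0, -0.3], [[-8.7, -28, 0], 0, -0.3], [[-8.6, -28.6, 0], 0, -0.3], [[0, 0, 0], 0, -0.3], [[0, 0, 0], 0, -0.3]]}}

```text
t: 21.32
tcp_pos: [0.548, 0.0702, 0.1572]
tool_rot: [0.986, -0.168, -0.001, -0.0]
force: [0.3, 0.1, 1.0]
finger_gap: 0.654
```

```bash
python3 look.py 23 0 25 80
```

```text
21.325 [0.548  0.0702 0.1572] az -19.29 tilt [-0.0016 -0.     -1.    ] [0.34 0.13 0.95] 0.6538413044145137 q [-0.08  0.55  1.7   0.    0.9   1.83]
jig xy mm 2.7 1.2
scene crop origin [265 134] scale 5.0 wrist crop x0 120
```

View pics/c23.png

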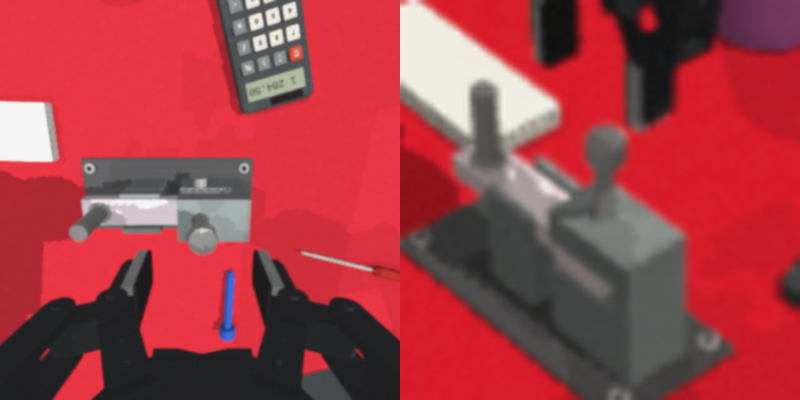

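Head centre at wrist crop (203,240), between the pads (centre about 202). I'll lower and grip the head with the fingertips.

Call:
{"name": "arm_command", "arguments": {"rows": [[[0, 0, -15], 0, -0.3], [[0, 0, -16], 0, -0.3], [[0, 0, 0], 0, 0.3], [[0, 0, 0], 0, 1], [[0, 0, 0], 0, 1], [[0, 0, 0], 0, 1]], "squeeze": 50}}

```text
t: 22.18
tcp_pos: [0.5482, 0.0699, 0.1272]
tool_rot: [0.986, -0.167, 0.0, -0.0]
force: [-0.1, 1.1, -1.3]
finger_gap: 0.196
```

Call:
{"name": "arm_command", "arguments": {"rows": [[[0, 0, -2], 0, 1], [[0, 0, -2], 0, 1], [[0, 0, -2], 0, 1], [[0, 0, 0], 0, 1]]}}

```text
t: 22.68
tcp_pos: [0.5493, 0.0701, 0.124]
tool_rot: [0.986, -0.167, 0.002, -0.0]
force: [-4.1, 0.6, 15.6]
finger_gap: 0.203
```

```bash
python3 look.py 24 0 15 80
```

```text
22.675 [0.5493 0.0701 0.124 ] az -19.26 tilt [ 0.0035 -0.0013 -1.    ] [-4.08  0.56 15.6 ] 0.2034279931924612 q [-0.08  0.6   1.72  0.    0.82  1.83]
jig xy mm 4.1 1.5
scene crop origin [265 135] scale 5.0 wrist crop x0 120
```

View pics/c24.png

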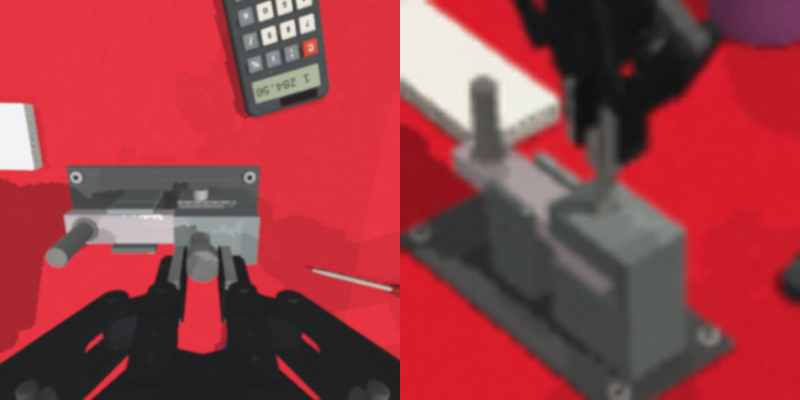

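15.6 N and little progress: the pin is held leaning by a few degrees. I'll unload, straighten it by moving the head along jig -x, then press.

Call:
{"name": "arm_command", "arguments": {"rows": [[[0, 0, 3], 0, 1], [[-2, 0.7, 0], 0, 1], [[-1.5, 0.5, 0], 0, 1], [[0, 0, 0], 0, 1]]}}

```text
t: 23.28
tcp_pos: [0.5457, 0.0708, 0.1246]
tool_rot: [0.986, -0.167, 0.001, 0.0]
force: [0.6, -0.1, 5.6]
finger_gap: 0.196
```

```bash
python3 look.py 25 0 15 80;python3 lean.py 25 "[.545,.0705,.124]"
```

```text
23.275 [0.5457 0.0708 0.1246] az -19.26 tilt [ 2.3e-03 -4.0e-04 -1.0e+00] [ 0.59 -0.06  5.58] 0.19649016842012182 q [-0.07  0.6   1.73 -0.    0.82  1.83]
jig xy mm 0.4 1.0
scene crop origin [264 136] scale 5.0 wrist crop x0 120
[305 175]
scene px =  [275 145] + ((x-400),y)/6.667 ; wrist = (280,200)+/5
```

View pics/d25.png

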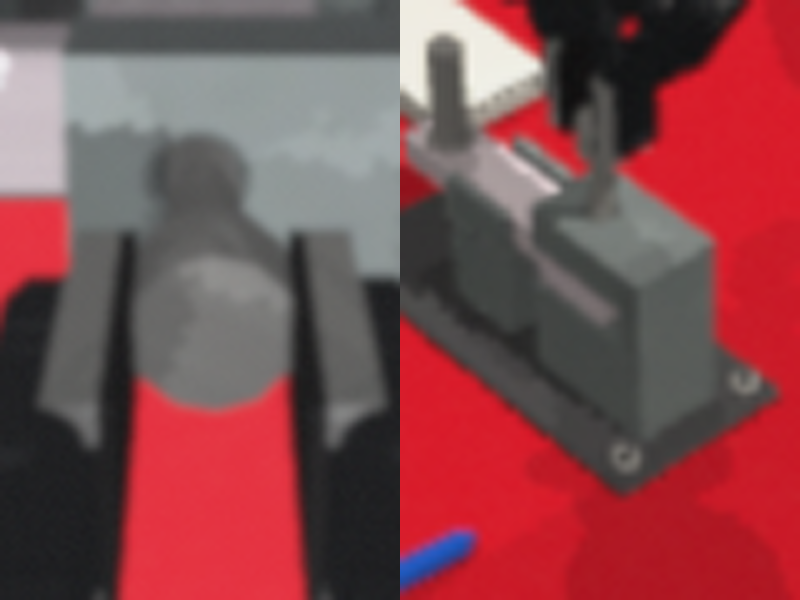

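Call:
{"name": "arm_command", "arguments": {"rows": [[[0, 0, -2], 0, 1], [[0, 0, -2], 0, 1], [[0, 0, -2], 0, 1], [[0, 0, 0], 0, 1]]}}

```text
t: 23.88
tcp_pos: [0.5458, 0.0709, 0.1184]
tool_rot: [0.986, -0.167, 0.001, -0.0]
force: [1.0, -0.1, 2.7]
finger_gap: 0.195
```

Call:
{"name": "arm_command", "arguments": {"rows": [[[0, 0, -2], 0, 1], [[0, 0, -2], 0, 1], [[0, 0, -2], 0, 1], [[0, 0, -2], 0, 1], [[0, 0, 0], 0, 1]]}}

```text
t: 24.5
tcp_pos: [0.5457, 0.0711, 0.1104]
tool_rot: [0.986, -0.167, 0.001, -0.0]
force: [0.9, 0.4, 3.4]
finger_gap: 0.203
```

```bash
python3 look.py 26 0 15 80;python3 lean.py 26 "[.545,.0705,.124]"
```

```text
24.5 [0.5457 0.0711 0.1104] az -19.27 tilt [ 2.e-03 -8.e-04 -1.e+00] [0.9  0.36 3.38] 0.20301619537757642 q [-0.07  0.62  1.73  0.    0.79  1.83]
jig xy mm 0.3 1.3
scene crop origin [264 141] scale 5.0 wrist crop x0 120
[305 175]
scene px =  [275 145] + ((x-400),y)/6.667 ; wrist = (280,200)+/5
```

View pics/d26.png

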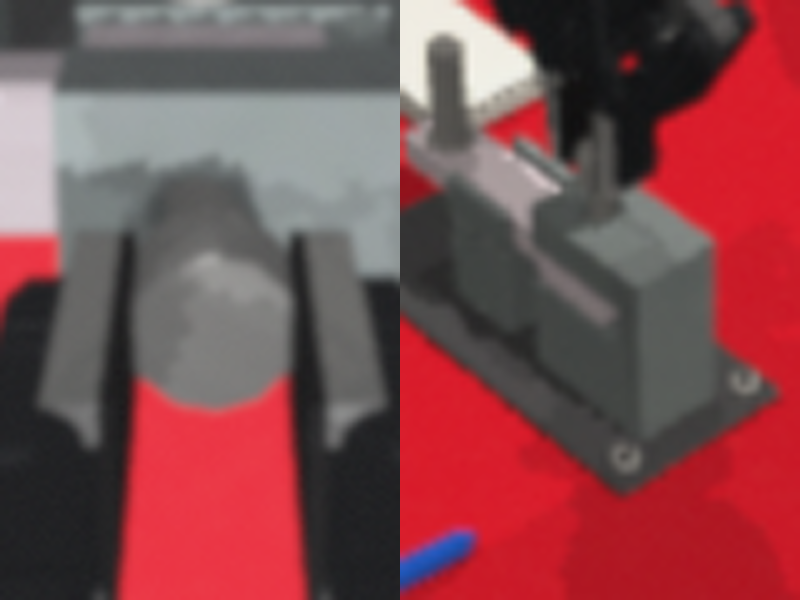

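The pin is past the ball and moving down with the fingers, without slip. I'll continue.

Call:
{"name": "arm_command", "arguments": {"rows": [[[0, 0, -2], 0, 1], [[0, 0, -2], 0, 1], [[0, 0, -2], 0, 1], [[0, 0, -2], 0, 1], [[0, 0, -2], 0, 1], [[0, 0, -2], 0, 1], [[0, 0, 0], 0, 1]]}}

```text
t: 25.48
tcp_pos: [0.5456, 0.0715, 0.0986]
tool_rot: [0.986, -0.167, 0.001, -0.0]
force: [2.0, 2.6, 6.2]
finger_gap: 0.2
```

```bash
python3 look.py 27 0 15 80;python3 lean.py 27 "[.545,.0705,.124]"
```

```text
25.475 [0.5456 0.0715 0.0986] az -19.28 tilt [ 0.0018 -0.0013 -1.    ] [2.03 2.59 6.18] 0.1995182344824533 q [-0.07  0.64  1.74  0.    0.76  1.83]
jig xy mm 0.1 1.6
scene crop origin [264 145] scale 5.0 wrist crop x0 120
[305 175]
scene px =  [275 145] + ((x-400),y)/6.667 ; wrist = (280,200)+/5
```

View pics/d27.png

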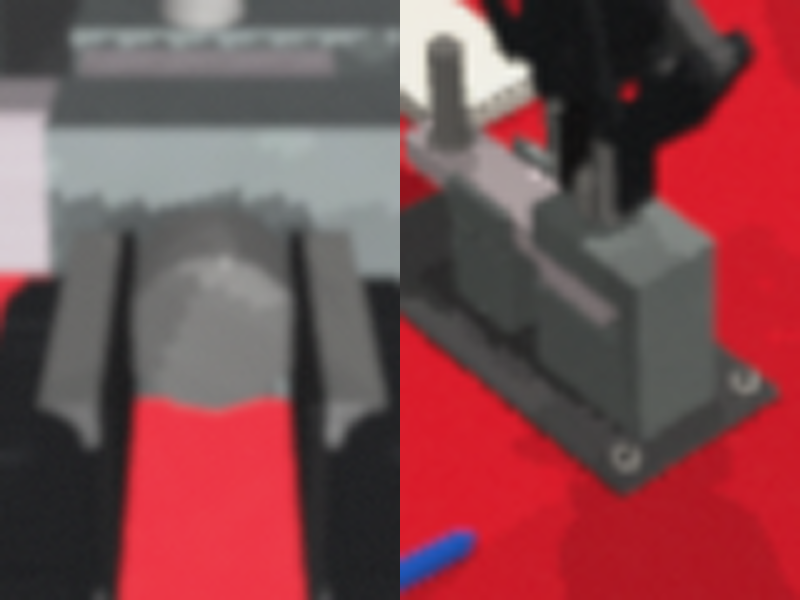

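Call:
{"name": "arm_command", "arguments": {"rows": [[[0, 0, -1.5], 0, 1], [[0, 0, -1.5], 0, 1], [[0, 0, 0], 0, 1]]}}

```text
t: 25.95
tcp_pos: [0.5457, 0.0716, 0.0966]
tool_rot: [0.986, -0.167, 0.001, -0.001]
force: [-0.7, 1.8, 14.4]
finger_gap: 0.197
```

Call:
{"name": "arm_command", "arguments": {"rows": [[[0, 0, -1], 0, 1], [[0, 0, 0], 0, 1]]}}

```text
t: 26.2
tcp_pos: [0.5457, 0.0716, 0.0965]
tool_rot: [0.986, -0.167, 0.001, -0.0]
force: [-2.1, 1.3, 19.5]
finger_gap: 0.196
```

A hard stop at TCP z = 0.0965 with 19.5 N, fingertips still about 5 mm above the knuckle. I'll unload, release, rise and check.

Call:
{"name": "arm_command", "arguments": {"rows": [[[0, 0, 2], 0, 1], [[0, 0, 0], 0, 0.4], [[0, 0, 0], 0, 0], [[0, 0, 0], 0, -0.3], [[0, 0, 0], 0, -0.3], [[0, 0, 30], 0, -0.3], [[0, 0, 40], 0, -0.3], [[0, 0, 30], 0, -0.3], [[0, 0, 0], 0, -0.3]]}}

```text
t: 27.32
tcp_pos: [0.5463, 0.071, 0.1984]
tool_rot: [0.986, -0.167, 0.003, -0.0]
force: [0.8, -0.4, -0.8]
finger_gap: 0.653
```

```bash
python3 look.py 28 0 45 80
python3 - <<'E'
from h import *
s=cal('s28');w=cal('w28'); h=np.array([.545,.0705,0])
for c in(s,w): print(proj(c,np.array([h+[0,0,z] for z in(.08,.094,.1)])).round(1).tolist())
o=np.zeros((480,800,3),np.uint8)
a=cv2.imread('pics/s28.png');b=cv2.imread('pics/w28.png')
u=proj(s,h+[0,0,.09])[0].astype(int);v=proj(w,h+[0,0,.09])[0].astype(int);print(u-20,v-20)
o[:400,:400]=cv2.resize(a[u[1]-20:u[1]+20,u[0]-20:u[0]+20],(400,400),interpolation=cv2.INTER_CUBIC)
o[:400,400:]=cv2.resize(b[v[1]-20:v[1]+20,v[0]-20:v[0]+20],(400,400),interpolation=cv2.INTER_CUBIC)
cv2.imwrite('pics/e28.png',o[:400])
E
```

```text
27.325 [0.5463 0.071  0.1984] az -19.25 tilt [ 0.0054 -0.0014 -1.    ] [ 0.85 -0.41 -0.82] 0.6526370579914889 q [-0.07  0.48  1.67 -0.    0.98  1.83]
jig xy mm 0.9 1.3
scene crop origin [263 139] scale 5.0 wrist crop x0 120
[[305.2, 176.4], [305.0, 171.8], [304.9, 169.8]]
[[323.4, 204.3], [323.4, 209.2], [323.5, 211.4]]
[285 153] [303 187]
```

View pics/c28.png

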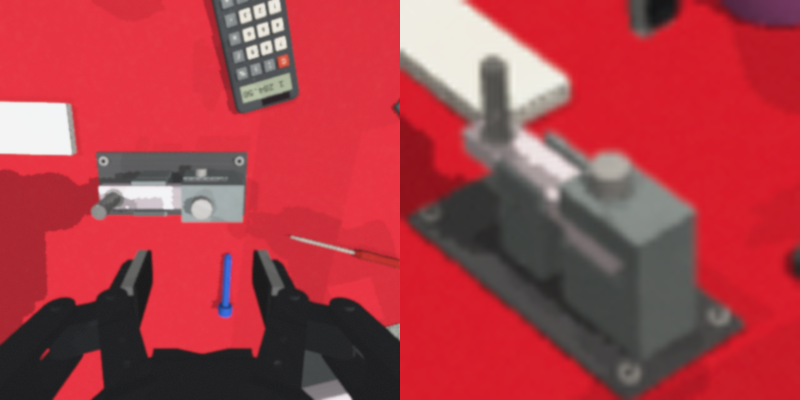

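View pics/e28.png

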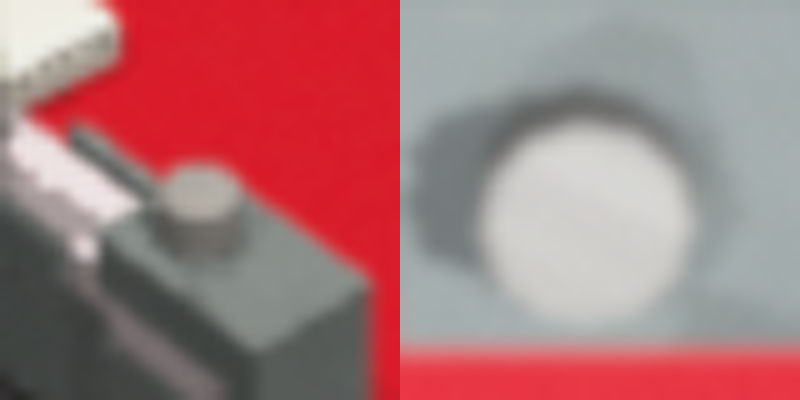

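The head sits flush. Its top centre is at scene pixel (305.5,172.2), where z = 94 mm predicts 171.8, and the visible side is about 4.8 px against 4.6 px for a bare 14 mm head. The gripper is clear, so I'm handing in.

```bash
python3 -c "
from station import manip
print(manip.sense()['t'],manip.sign_off())"
```

```text
the job is handed in; nothing more can be done
27.425 None
```

The pin is refitted and I handed the job in at 27.4 s of the 67 s allowed; the system reports no verdict.

**What I did**
- I took the pin from its slanted stand by the head and turned it upright in the grip by pushing its nose against the upper knuckle's side. I then stood it in the hole and let go.
- I slid the bar in by its post, about 16 mm, until the pin dropped.
- I gripped the head again and pressed the pin down to a hard stop, released it and moved clear.

**What the checks showed**
- **Resting on the eye:** the head top measured 148 mm, so the tip was about 60 mm up, with the pin leaning about 4°.
- **After the drop:** the head top measured 124 to 126 mm, so the tip was at about 36 to 38 mm, on the ball.
- **At the end:** pressing stopped firmly at 19.5 N. The head top then measured about 93 mm, against 94 mm when home, with no visible gap under the head. The gripper was about 100 mm above it and open.

**What went wrong or disagreed**
- The first uprighting push missed because the pin leaned about 55°, not 45°, in the grip. The nose slid over the knuckle top and I redid it lower. A further push was needed to remove a remaining 6° lean.
- The first press stalled at about 16 N with the pin crooked. Straightening it let it pass with about 3 N.
- The wrist and scene views disagreed by about 3 mm on the hole position, so I worked from relative positions.
- I did not measure the final tilt separately.

The calculator, box and screwdriver were never touched.

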